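# Put table rests away by length

## Robot

A 6-joint arm with a two-finger parallel gripper is mounted at the origin on a cart in front of the work surface, level with it; the furniture and walls round the work are solid. World frame = base frame: x ahead of the robot, y to its left, z up, the work surface at z = 0. Lengths are in m, angles in degrees, forces in N, time in s.
With the tool pointing down it reaches from about 0.3 to 0.75 m from the base axis. Payload 8.5 kg.
Tool frame: the origin (TCP) lies midway between the tips of the shut fingers; the grasp point (between the pads) lies 19 mm behind it; z points along the fingers, y is the line along which they close (so a half turn about z gives the same grasp; the last joint's range is limited). The gripper opens to 85 mm and grips with 20 to 120 N. Pads are 22 mm wide; open, the fingers measure 114 mm over their backs; the gripper's body (76 mm by 85 mm) begins 54 mm behind the grasp point. The pads swing forward as they close: fully open they stand 13 mm farther back than shut.
Start: joints at [50.69, 21.807, 74.336, -0, 83.858, -12.336], TCP at [0.249, 0.49, 0.2] pointing down, gripper open.
Joint ranges: [-178.18, 178.18], [-50.72, 133.34], [12.68, 142.11], [-81.47, 261.47], [9.98, 163.14], [-165.26, 165.26]. Speed limits (degrees/s): [136.94, 136.94, 180, 180, 180, 180].

## Interface

Orientations are given as a 3x3 rotation matrix whose columns are the frame's x, y, z axes.
In Python, from rig import env gives the robot as it stands. The module is installed in compiled form; this text tells all that it offers.
- The arm moves only by the tool jog_arm, never from a script. Its argument "targets" is a list of rows, each a list of 6 numbers: the shift along the tool's x, y, z in cm, then the turn, a rotation vector about the tool's x, y, z in degrees. A call has 1 to 8 rows; each row is the pose to reach, as a shift and turn from the pose commanded when the call began, along the tool's axes at that moment; what a row does not reach only later rows make up. A row lasts 1/12 s, in which the tool goes at most 41.7 mm and 7.16 degrees, less where a joint would pass 70% of its speed; a pose out of reach is approached as far as the arm can. A call with a gripper value outside its range is refused whole. "hand" is the opening, from 0 (shut) to 1 (fully open), set as the call begins (left out, the last holds). The fingers move at their own pace and stop on an object; "newtons" is the grip in N (left out, the last holds). Time passes only in rows, so rows that repeat a pose let the fingers close. It gives the time, the measured TCP pose, the force, the opening and the grip force at its end, in the units of the state.
- env.observe(): the state, without advancing time (a new reading comes with each control period).
- env.get_image(name): name is "scene" or "top"; returns a dict with "frame" (384x512x3 uint8, red, green, blue), "depth" (384x512 float32, m along the optical axis (not along the pixel's ray), 0 where there is no reading), "fovy" (degrees; the focal length in pixels is half the picture's height over the tangent of half this angle, whatever the lens; pixels are square), "cx", "cy" (the principal point, pixels), "cam_to_world" (4x4, takes a point from camera to world coordinates). Camera axes: x right, y down, z forward; pixel columns grow to the right and rows downward; lengths in m; the calibration is good to about 2 mm. A picture is of the moment at which its call begins.
- env.close_job(): hands the job in; it is judged then, once.
Trained networks look in the newest picture that a camera, given by its name, has taken for a name from the list of things; names that differ only in an ending like _2 or _b are one class to them, and where a whole thing is asked for, a point or a joint stands for the part that bears it (a point fixed in the world has none). Each returns a list of dicts, best first, with "score" (0 to 1); they miss things now and then, are a little off and sometimes report something else, mostly with a low value. They report only what shows in the picture. A call takes as long as a camera call. They do not tell look-alikes from the thing itself.
- env.regions_of(camera, target): "pixels" (384x512 bool, what is visible of it) and "point" ([row, column] in pixels, amid what is visible of it).
The state is a dict: "time_s": time; "q": joint angles; "qvel": joint speeds; "joint_efforts": joint torques, N m; "position": TCP position; "tool_rot": TCP orientation; "ft_force": force on the tool from outside, world axes, zero at the start; "wrist_torque": the same for the moment, N m; "grip_width": finger opening in m; "gripper_force": force on a finger pad.
Only numpy, scipy, OpenCV 4.12 (cv2) and the standard library are available. Lean on these libraries where they do the work, as an engineer would, in place of code of your own. Each camera call takes 0.05 s, during which the arm holds its last target. There are 200 camera calls.

## Task

Put the two white porcelain table rests from the steel drying stand away in the wooden tray: each goes flat and lengthwise into the compartment where a rest of its own length already lies, on the robot's side of it, and is then pushed along so that it closes up against that rest and that rest against the tray's far end wall, with no gaps left in either row. They are porcelain, so set them down and never drop them, and leave the tin, the garlic and the glass where they are.

Things in the scene. Friction and masses are not known exactly. Their poses are not given: they have to be found in the camera images.
- long_new: A white porcelain table rest, a bar 64 mm long (its x), 28 wide (y), 20 high at its two raised ends and 13 high between them; origin at the centre of its underside, z up; the same either way round. The long one of the two on the drying stand, to be put away.
- short_new: A white porcelain table rest, a bar 48 mm long (its x), 28 wide (y), 20 high at its two raised ends and 13 high between them; origin at the centre of its underside, z up; the same either way round. The short one of the two on the drying stand, to be put away.
- long_tray: A white porcelain table rest, a bar 64 mm long (its x), 28 wide (y), 20 high at its two raised ends and 13 high between them; origin at the centre of its underside, z up; the same either way round. The long one that already lies in the tray, near the far end of one compartment (either one), a little short of the end wall.
- short_tray: A white porcelain table rest, a bar 48 mm long (its x), 28 wide (y), 20 high at its two raised ends and 13 high between them; origin at the centre of its underside, z up; the same either way round. The short one that already lies in the tray, near the far end of the other compartment, a little short of the end wall.
- tray: Fixed open wooden tray 210 x 87 x 31 mm (x, y, z), origin at the centre of its underside, +x end away from the robot. A lengthwise divider makes two compartments, each 200 x 36 mm inside, centred at y = +-20.5; floor at z = 5, walls 5 thick, end walls' inner faces at x = +-100 mm. In them fingers fit at a rest's ends, not beside its long sides.
- stand: Fixed steel drying stand: plate 142 x 60 x 6 mm (x, y, z), origin at the centre of its underside; a wire hoop 35 mm high across each end (x = +-68 mm, wire 6 mm). The two rests lie on the plate end to end along x, centred near x = -30 and +30 mm in either order, 4 mm apart: their ends are not free, their long sides are.
- tin: Bystander: low round tin with a wooden-look lid, diameter 62, height 35 mm; origin at the centre of its underside.
- garlic: Bystander: garlic bulb, diameter 56, height 56 mm; origin at the centre of its underside.
- glass: Bystander: clear drinking glass, diameter 81, height 92 mm; origin at the centre of its underside.
There are look-alikes about, which are no part of the job. Leave any turquoise look-alike of the long_tray alone.

How it is judged (in metres and radians):
At the end, for the whole second after the job is handed in: Each new rest lies end to end on the robot side of the tray's rest of its length: gap up to 5 mm, sideways offset under 12 mm; the tray's own rests are within 5 mm of the far end wall; all four lie flat on the tray floor (4 mm, 0.12 rad), in line with the tray within 0.2 rad, and are still (x of long_new in the frame of long_tray between -0.069 and -0.059 m and y of long_new in the frame of long_tray between -0.012 and 0.012 m and x of long_tray in the frame of tray above 0.063 m and angle between the x axis of each of long_new, long_tray, short_new, short_tray and the x axis of tray, either way round below 0.2 rad and z of each of long_new, long_tray, short_new, short_tray in the frame of tray below 0.009 m and angle between each of long_new, long_tray, short_new, short_tray's own z axis and vertical below 0.12 rad and linear speed of each of long_new, long_tray, short_new, short_tray below 0.01 m/s and x of short_new in the frame of short_tray between -0.053 and -0.043 m and y of short_new in the frame of short_tray between -0.012 and 0.012 m and x of short_tray in the frame of tray above 0.071 m); the robot touches nothing.
It fails at once if a porcelain rest is dropped or thrown (it moves faster than 0.4 m/s with no finger on it) ((linear speed of long_new above 0.4 m/s and contact force between the fingers and long_new below 0.05 N) or (linear speed of short_new above 0.4 m/s and contact force between the fingers and short_new below 0.05 N) or (linear speed of long_tray above 0.4 m/s and contact force between the fingers and long_tray below 0.05 N) or (linear speed of short_tray above 0.4 m/s and contact force between the fingers and short_tray below 0.05 N)).
It fails at once if the tin, the garlic bulb or the glass is shifted by more than 25 mm (distance of any of tin, garlic, glass from where it was at the start of the episode above 0.025 m).
It also fails if it takes over 72 s, if anything falls off the work surface, if the arm or the gripper's body presses on something with over 40 N, if the wrist force passes 120 N, or if a joint passes its speed limit or range.

## Working session

There is one attempt and no reset: what is moved stays moved. The work goes in short steps, Python scripts to look and compute and a tool call to move; the robot and the scene stay as the last step left them, time stands still between calls to the robot, and variables do not carry over. Pictures are saved under pics/ and viewed, at most 10 in all, crops included, and the job is handed in when it is done.

Besides the shell and the picture viewer there is one more tool, called by a JSON object that holds its "fn" and its "kwargs". jog_arm: Moves the arm, as the interface text tells. Its arguments: {"type":"object","properties":{"targets":{"type":"array","items":{"type":"array","items":{"type":"number"}}},"hand":{"type":"number"},"newtons":{"type":"number"}},"required":["targets"]}

```bash
mkdir -p pics; cat > h.py <<'E'
import numpy as np,cv2
from rig import env
def cloud(im):
    d=im['depth'];h,w=d.shape;f=h/2/np.tan(np.radians(im['fovy'])/2)
    v,u=np.mgrid[:h,:w];p=np.stack([(u-im['cx'])/f*d,(v-im['cy'])/f*d,d,np.ones_like(d)],-1)
    P=(p@np.array(im['cam_to_world']).T)[...,:3];P[d==0]=np.nan;return P
E
python3 - <<'E'
from h import *
s=env.observe();print(s['position'],s['tool_rot'],s['ft_force'],s['time_s'])
ims=[]
for n in ['scene','top']:
    im=env.get_image(n);ims.append(im['frame']);P=cloud(im);print(n,np.array(im['cam_to_world']).round(3).tolist(),im['fovy'])
    cv2.imwrite(f'pics/{n}0.png',im['frame'][...,::-1])
    for t in ['long_new','short_new','long_tray','tray','stand','tin','garlic','glass']:
        for r in env.regions_of(n,t):
            m=r['pixels'];q=P[m];q=q[~np.isnan(q[:,0])]
            if len(q): print(n,t,round(r['score'],2),np.round(r['point']),m.sum(),np.median(q,0).round(3),np.percentile(q,2,0).round(3),np.percentile(q,98,0).round(3))
E
```

```text
[0.2492703  0.48988207 0.19929963] [[-8.91219521e-01  4.53571284e-01 -9.24909987e-04]
 [ 4.53572128e-01  8.91218819e-01 -1.15803675e-03]
 [ 2.99044971e-04 -1.45157835e-03 -9.99998902e-01]] [ 1.36480745 -0.7748463   1.2407369 ] 0.0
scene [[0.477, -0.661, 0.579, 0.018], [-0.879, -0.355, 0.32, -0.23], [-0.006, -0.661, -0.75, 0.76], [0.0, 0.0, 0.0, 1.0]] 57.658647623089024
scene long_new 0.6 [256. 338.] 369 [ 0.493 -0.207  0.02 ] [ 0.478 -0.236  0.005] [ 0.524 -0.174  0.028]
scene short_new 0.77 [251. 313.] 239 [ 0.481 -0.146  0.022] [ 0.468 -0.168  0.009] [ 0.5   -0.123  0.029]
scene long_tray 0.55 [265. 268.] 330 [ 0.389 -0.062  0.015] [ 0.359 -0.076 -0.   ] [ 0.42  -0.045  0.021]
scene long_tray 0.54 [180. 221.] 165 [0.581 0.183 0.02 ] [0.55  0.171 0.013] [0.611 0.196 0.027]
scene tray 0.78 [202. 214.] 1915 [0.499 0.155 0.016] [0.414 0.111 0.003] [0.621 0.202 0.033]
scene stand 0.7 [262. 325.] 721 [ 0.477 -0.175  0.007] [ 0.45  -0.245  0.003] [ 0.53  -0.107  0.035]
scene stand 0.68 [256. 337.] 337 [ 0.493 -0.204  0.02 ] [ 0.478 -0.233  0.007] [ 0.517 -0.173  0.028]
scene tin 0.77 [182
[... 488 characters left out ...]
04] [ 0.503 -0.12   0.028]
top long_tray 0.84 [192. 220.] 235 [0.585 0.184 0.019] [0.556 0.171 0.013] [0.613 0.197 0.027]
top long_tray 0.54 [263. 318.] 292 [ 0.392 -0.06   0.014] [ 0.363 -0.077 -0.002] [ 0.423 -0.046  0.021]
top tray 0.59 [222. 231.] 2398 [0.503 0.158 0.006] [0.42  0.114 0.001] [0.623 0.203 0.032]
top stand 0.98 [220. 357.] 920 [ 0.493 -0.168  0.006] [ 0.452 -0.243 -0.   ] [ 0.532 -0.102  0.035]
top tin 0.77 [157. 290.] 469 [0.664 0.009 0.034] [ 0.636 -0.019  0.016] [0.693 0.035 0.037]
top garlic 0.69 [270. 154.] 367 [0.389 0.356 0.036] [0.363 0.335 0.015] [0.413 0.381 0.052]
top glass 0.98 [129. 350.] 875 [ 0.734 -0.149  0.029] [ 0.693 -0.178  0.008] [ 0.764 -0.103  0.091]
```

View pics/scene0.png

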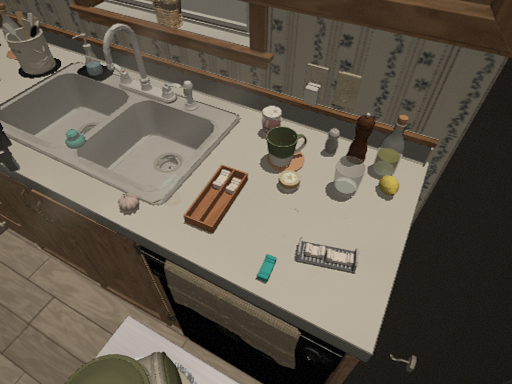

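View pics/top0.png

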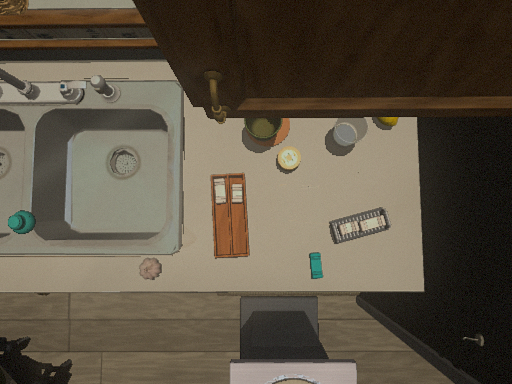

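```bash
python3 - <<'E'
from h import *
def rect(p,name):
    r=cv2.minAreaRect((p[:,:2]*1000).astype(np.float32));print(name,len(p),np.round(r[0],1),np.round(r[1],1),round(r[2],1),'z',np.percentile(p[:,2],[5,50,95]).round(4))
crops=[]
for n in ['scene','top']:
    im=env.get_image(n);P=cloud(im);F=im['frame'].astype(int);ok=~np.isnan(P[...,0])
    x,y,z=P[...,0],P[...,1],P[...,2]
    sat=F.max(-1)-F.min(-1);br=F.mean(-1)
    st=ok&(x>.43)&(x<.56)&(y>-.26)&(y<-.09)
    tr=ok&(x>.39)&(x<.65)&(y>.09)&(y<.22)
    tab=ok&(x>.46)&(x<.55)&(y>-.02)&(y<.08);print(n,'table z',np.median(z[tab]).round(4))
    rect(P[tr&(z>.022)&(sat>40)],'traywalls')
    rect(P[tr&(z>.007)],'tray all')
    rect(P[st&(z>.004)],'stand all')
    for nm,m,t in [('st',st,(br>130)&(z>.012)),('tr',tr,(br>120)&(sat<45)&(z>.009))]:
        k,l,s,c=cv2.connectedComponentsWithStats((m&t).astype(np.uint8))
        for i in range(1,k):
            if s[i,4]>25: rect(P[l==i],f'{nm} {c[i].round(0)}')
    for (a,b) in ([((225,285),(285,370)),((155,235),(175,260))] if n=='scene' else [((200,250),(320,400)),((165,265),(195,265))]):
        crops.append(cv2.resize(im['frame'][a[0]:a[1],b[0]:b[1]],(400,300),interpolation=cv2.INTER_CUBIC))
o=np.vstack([np.hstack(crops[:2]),np.hstack(crops[2:])]);cv2.imwrite('pics/crop.png',o[...,::-1])
E
```

```text
scene table z 0.0004
traywalls 657 [520.  158.7] [213.1  88.4] 3.2 z [0.0233 0.03   0.0328]
tray all 1617 [524.8 144.4] [221.3 118.1] 2.6 z [0.0081 0.0228 0.0323]
stand all 1284 [ 492.4 -174.4] [128.4 146.2] 4.6 z [0.0049 0.013  0.0324]
st [300. 244.] 29 [ 474.  -108.9] [42.2  5.3] 18.4 z [0.0312 0.034  0.0365]
st [315. 249.] 170 [ 487.  -144.3] [28.4 46.2] 17.9 z [0.0181 0.0233 0.0274]
st [339. 256.] 242 [ 497.5 -204.2] [27.5 62.7] 14.8 z [0.0175 0.0215 0.0268]
st [357. 257.] 26 [ 509.9 -239.4] [48.2  3.5] 18.9 z [0.0299 0.0349 0.0365]
tr [222. 177.] 147 [585.6 181.6] [69.  32.2] 5.0 z [0.0166 0.0205 0.026 ]
tr [233. 184.] 107 [574.7 137.6] [52.4 29.3] 5.7 z [0.0177 0.0225 0.0265]
top table z -0.0007
traywalls 942 [529.6 148.1] [115.6 230.1] 90.0 z [0.0252 0.0311 0.653 ]
tray all 9419 [531. 148.] [115.9 232.8] 90.0 z [0.0201 0.6846 0.77  ]
stand all 1159 [ 487.1 -174.3] [164.9 110.2] 89.7 z [0.0044 0.016  0.0318]
st [372. 223.] 230 [ 498.8 -203. ] [25.1 61.1] 15.5 z [0.0156 0.0201 0.0268]
st [349. 227.] 167 [ 487.8 -144. ] [24.9 45.3] 14.6 z [0.0167 0.0217 0.0258]
tr [220. 190.] 229 [584.  184.5] [62.1 25.9] 4.1 z [0.0154 0.0196 0.026 ]
tr [237. 193.] 169 [577.3 141.4] [23.9 44.1] 89.9 z [0.0163 0.0207 0.0259]
```

View pics/crop.png

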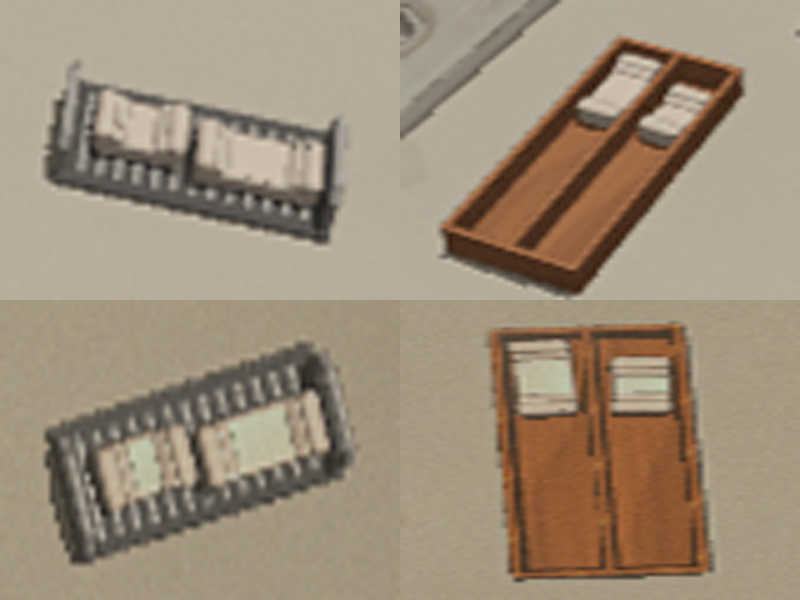

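Candidates for the rests:
- Scene (315,249) is the short white rest on the stand, which matches short_new.
- Scene (339,256) is the long white rest on the stand, which matches long_new.
- Scene (222,177) and (233,184) are the long and short rests already in the tray.
- Scene (268,265) is the turquoise look-alike, to be left alone.

The crop confirms the short rest is on the left of the stand and the long one on the right. In the tray, the long rest is in the left (+y) compartment.

```bash
cat >> h.py <<'E'
from scipy.spatial.transform import Rotation as Ro
def Rt(th):
    c,s=np.cos(np.radians(th)),np.sin(np.radians(th));return np.array([[-s,c,0],[c,s,0],[0,0,-1.]])
def plan(*W,start=None):
    "W: (x,y,z mm, theta)"
    s=env.observe();p=np.array(s['position'])*1000;R=np.array(s['tool_rot'])
    print('now',p.round(1),'th',round(np.degrees(np.arctan2(R[1,1],R[0,1])),1),'t',round(s['time_s'],2),'w',s['grip_width'],'gf',s['gripper_force'],'F',np.round(s['ft_force'],1))
    for w in W:
        t=np.array(w[:3]);R2=Rt(w[3]);d=R.T@(t-p)/10;r=np.degrees(Ro.from_matrix(R.T@R2).as_rotvec())
        n=max(np.linalg.norm(d)/4.17,np.linalg.norm(r)/7.16)
        print(w,np.round(d,2).tolist()+np.round(r,1).tolist(),'rows',round(n,1));p,R=t,R2
E
python3 -c "
from h import *
plan((331,259,180,47),(413,28,150,31),(498,-203.5,100,15.5),(498,-203.5,40,15.5),(498,-203.5,10,15.5))"
```

```text
now [249.5 490.1 199.9] th 63.0 t 1.0 w 0.08544724030441471 gf 0.0 F [0.6 0.1 0.5]
(331, 259, 180, 47) [-17.75, -16.9, 1.99, -0.0, 0.0, 16.0] rows 5.9
(413, 28, 150, 31) [-21.75, -11.3, 3.0, 0.0, 0.0, 16.0] rows 5.9
(498, -203.5, 100, 15.5) [-24.22, -4.64, 5.0, 0.0, 0.0, 15.5] rows 6.0
(498, -203.5, 40, 15.5) [0.0, 0.0, 6.0, 0.0, 0.0, 0.0] rows 1.4
(498, -203.5, 10, 15.5) [0.0, 0.0, 3.0, 0.0, 0.0, 0.0] rows 0.7
```

{"fn": "jog_arm", "kwargs": {"targets": [[-17.75,-16.9,2,0,0,16],[-17.75,-16.9,2,0,0,16],[-17.75,-16.9,2,0,0,16],[-17.75,-16.9,2,0,0,16],[-17.75,-16.9,2,0,0,16],[-17.75,-16.9,2,0,0,16],[-17.75,-16.9,2,0,0,16]], "hand": 1}}

```text
time_s: 1.58
position: [0.3326, 0.2544, 0.1797]
tool_rot: [[-0.728, 0.686, -0.0], [0.686, 0.728, -0.002], [-0.001, -0.001, -1.0]]
ft_force: [0.3, 0.2, 0.3]
grip_width: 0.0855
gripper_force: 0.0
```

{"fn": "jog_arm", "kwargs": {"targets": [[-21.75,-11.3,3,0,0,16],[-21.75,-11.3,3,0,0,16],[-21.75,-11.3,3,0,0,16],[-21.75,-11.3,3,0,0,16],[-21.75,-11.3,3,0,0,16],[-21.75,-11.3,3,0,0,16],[-21.75,-11.3,3,0,0,16]]}}

```text
time_s: 2.17
position: [0.4152, 0.023, 0.1494]
tool_rot: [[-0.51, 0.86, 0.001], [0.86, 0.51, -0.001], [-0.001, -0.0, -1.0]]
ft_force: [0.3, 0.3, 0.5]
grip_width: 0.0851
gripper_force: 0.0
```

{"fn": "jog_arm", "kwargs": {"targets": [[-24.2,-4.65,5,0,0,15.5],[-24.2,-4.65,5,0,0,15.5],[-24.2,-4.65,5,0,0,15.5],[-24.2,-4.65,5,0,0,15.5],[-24.2,-4.65,5,0,0,15.5],[-24.2,-4.65,5,0,0,15.5],[-24.2,-4.65,5,0,0,15.5],[-24.2,-4.65,5,0,0,15.5]]}}

```text
time_s: 2.83
position: [0.4982, -0.2045, 0.099]
tool_rot: [[-0.265, 0.964, -0.001], [0.964, 0.265, 0.001], [0.001, -0.001, -1.0]]
ft_force: [-0.4, 0.3, -0.1]
grip_width: 0.0854
gripper_force: 0.0
```

```bash
python3 -c "
from h import *
plan((498,-203.5,40,15.5),(498,-203.5,10,15.5))"
```

```text
now [ 498.2 -204.5   99. ] th 15.4 t 2.83 w 0.08541502069903356 gf 0.0 F [-0.4  0.3 -0.1]
(498, -203.5, 40, 15.5) [0.1, 0.01, 5.9, -0.0, -0.1, -0.1] rows 1.4
(498, -203.5, 10, 15.5) [0.0, 0.0, 3.0, 0.0, 0.0, 0.0] rows 0.7
```

{"fn": "jog_arm", "kwargs": {"targets": [[0.05,0,4,0,0,0],[0.05,0,6,0,0,0],[0.05,0,7.5,0,0,0],[0.05,0,8.3,0,0,0],[0.05,0,8.9,0,0,0],[0.05,0,8.9,0,0,0],[0.05,0,8.9,0,0,0]]}}

```text
time_s: 3.42
position: [0.4983, -0.2025, 0.0117]
tool_rot: [[-0.268, 0.963, 0.001], [0.963, 0.268, -0.001], [-0.001, 0.001, -1.0]]
ft_force: [0.0, 0.8, -0.8]
grip_width: 0.0855
gripper_force: 0.0
```

{"fn": "jog_arm", "kwargs": {"targets": [[0,0,0,0,0,0],[0,0,0,0,0,0],[0,0,0,0,0,0],[0,0,0,0,0,0],[0,0,0,0,0,0],[0,0,0,0,0,0],[0,0,0,0,0,0],[0,0,0,0,0,0]], "hand": 0, "newtons": 30}}

```text
time_s: 4.08
position: [0.4978, -0.2028, 0.0109]
tool_rot: [[-0.268, 0.964, -0.0], [0.964, 0.268, 0.0], [0.0, -0.0, -1.0]]
ft_force: [-0.0, 0.6, -0.2]
grip_width: 0.0002
gripper_force: 0.0
```

```bash
python3 - <<'E'
from h import *
im=env.get_image('scene');im2=env.get_image('top')
a=cv2.resize(im['frame'][195:295,270:390],(400,333),interpolation=2);b=cv2.resize(im2['frame'][180:280,300:420],(400,333),interpolation=2)
cv2.imwrite('pics/c2.png',np.hstack([a,b])[...,::-1])
s=env.observe();print(s['position'],s['grip_width'],s['gripper_force'])
E
```

```text
[ 0.49784491 -0.20280239  0.01090466] -0.0001566080031868041 0.0
```

View pics/c2.png

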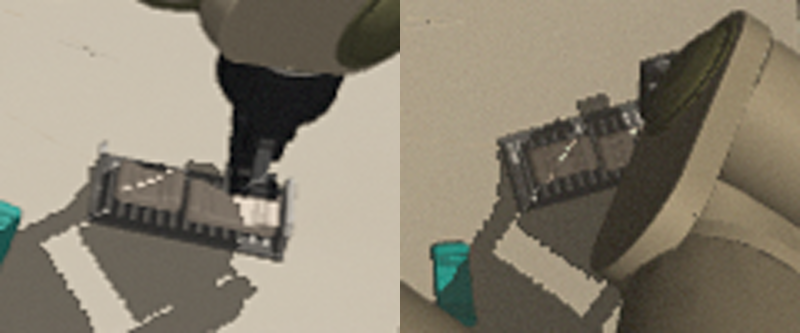

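```bash
python3 - <<'E'
from h import *
im=env.get_image('scene');P=cloud(im);F=im['frame'].astype(int)
h=384;f=h/2/np.tan(np.radians(im['fovy'])/2);T=np.linalg.inv(np.array(im['cam_to_world']))
for p in [(.4978,-.2028,.0109),(.4978,-.2028,.03),(.498,-.2035,.02),(.487,-.144,.02)]:
    c=T@np.array([*p,1]);print(p,'px',(c[0]/c[2]*f+im['cx']).round(1),(c[1]/c[2]*f+im['cy']).round(1))
for r in range(236,275,3): print(r,[tuple(P[r,c].round(3)) for c in range(336,360,6)],F[r,336:360:6].mean(1).round())
print(np.round(env.observe()['q'],1))
E
```

```text
(0.4978, -0.2028, 0.0109) px 338.1 257.9
(0.4978, -0.2028, 0.03) px 339.6 253.8
(0.498, -0.2035, 0.02) px 339.1 256.0
(0.487, -0.144, 0.02) px 314.3 249.4
236 [(np.float64(0.563), np.float64(-0.176), np.float64(0.001)), (np.float64(0.476), np.float64(-0.197), np.float64(0.131)), (np.float64(0.461), np.float64(-0.209), np.float64(0.159)), (np.float64(0.464), np.float64(-0.22), np.float64(0.163))] [192.  22.  37.  26.]
239 [(np.float64(0.555), np.float64(-0.179), np.float64(-0.0)), (np.float64(0.47), np.float64(-0.199), np.float64(0.128)), (np.float64(0.46), np.float64(-0.211), np.float64(0.15)), (np.float64(0.463), np.float64(-0.222), np.float64(0.156))] [193.  23.  54.  16.]
242 [(np.float64(0.546), np.float64(-0.182), np.float64(0.001)), (np.float64(0.487), np.float64(-0.2), np.float64(0.094)), (np.float64(0.457), np.float64(-0.213), np.float64(0.146)), (np.float64(0.568), np.float64(-0.223), np.float64(0.0))] [192.  23.  73. 147.]
245 [(np.float64(0.537), np.float64(-0.185), np.float64(0.001)), (np.float64(0.477), np.float64(-0.203), np.float64(0.099)), (np.float64(0.452), np.float
[... 1839 characters left out ...]
.491), np.float64(-0.231), np.float64(0.006)), (np.float64(0.486), np.float64(-0.243), np.float64(0.025))] [ 44. 108.  53.  65.]
269 [(np.float64(0.471), np.float64(-0.208), np.float64(0.003)), (np.float64(0.476), np.float64(-0.221), np.float64(0.007)), (np.float64(0.482), np.float64(-0.233), np.float64(0.008)), (np.float64(0.486), np.float64(-0.246), np.float64(0.013))] [ 62. 101. 103.  80.]
272 [(np.float64(0.465), np.float64(-0.211), np.float64(0.001)), (np.float64(0.471), np.float64(-0.223), np.float64(0.002)), (np.float64(0.479), np.float64(-0.236), np.float64(0.001)), (np.float64(0.482), np.float64(-0.248), np.float64(0.007))] [ 98. 196. 108.  93.]
[-34.8  32.8  91.1   0.   56.  -50.3]
```

```bash
python3 - <<'E'
from h import *
im=env.get_image('scene');P=cloud(im);F=im['frame'].astype(int)
x,y,z=P[...,0],P[...,1],P[...,2]
m=(abs(x-.498)<.06)&(abs(y+.203)<.06)&(z>.028)&(z<.12)
print(np.histogram(z[m],bins=np.arange(.028,.124,.006)))
for lo in np.arange(.028,.1,.008):
    k=m&(z>=lo)&(z<lo+.008)&(abs(y+.203)<.03)
    if k.sum(): print(round(lo,3),k.sum(),P[k].min(0).round(3),P[k].max(0).round(3),F[k].mean(0).round())
o=cv2.resize(im['frame'][225:280,310:375],(780,660)[:2],interpolation=cv2.INTER_NEAREST)
cv2.imwrite('pics/c3.png',cv2.resize(o,(700,592))[...,::-1])
E
```

```text
(array([27, 22,  1,  8,  6,  5,  1,  2,  0,  2, 11, 17,  8, 13, 14]), array([0.028, 0.034, 0.04 , 0.046, 0.052, 0.058, 0.064, 0.07 , 0.076,
       0.082, 0.088, 0.094, 0.1  , 0.106, 0.112, 0.118]))
0.028 4 [ 0.481 -0.231  0.029] [ 0.528 -0.177  0.03 ] [154. 143. 129.]
0.044 9 [ 0.487 -0.211  0.045] [ 0.497 -0.191  0.05 ] [97. 91. 84.]
0.052 8 [ 0.483 -0.202  0.052] [ 0.501 -0.19   0.06 ] [76. 73. 68.]
0.06 4 [ 0.489 -0.194  0.061] [ 0.496 -0.191  0.066] [118. 113. 102.]
0.068 2 [ 0.488 -0.194  0.073] [ 0.499 -0.19   0.075] [109. 104.  94.]
0.084 8 [ 0.465 -0.199  0.085] [ 0.487 -0.192  0.092] [74. 71. 65.]
0.092 22 [ 0.469 -0.207  0.092] [ 0.49  -0.194  0.099] [26. 26. 26.]
```

View pics/c3.png

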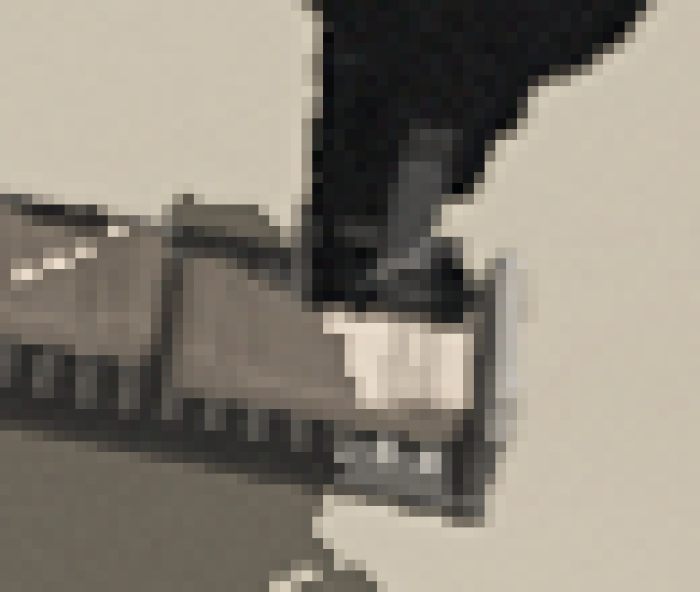

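{"fn": "jog_arm", "kwargs": {"targets": [[0,0,-4,0,0,0],[0,0,-7,0,0,0],[4,1,-7,0,0,0],[8,2,-7,0,0,0],[12,3.2,-7,0,0,0],[16,4.4,-7,0,0,0],[20,5.5,-7,0,0,0],[22.5,6.3,-7,0,0,0]]}}

```text
time_s: 4.95
position: [0.4975, 0.0342, 0.0811]
tool_rot: [[-0.269, 0.963, -0.0], [0.963, 0.269, 0.001], [0.001, -0.0, -1.0]]
ft_force: [0.8, -0.3, -0.5]
grip_width: -0.0003
gripper_force: 0.0
```

{"fn": "jog_arm", "kwargs": {"targets": [[0,0,2,0,0,0],[0,0,2,0,0,0],[0,0,2,0,0,0]]}}

```text
time_s: 5.2
position: [0.4979, 0.0309, 0.0606]
tool_rot: [[-0.268, 0.963, -0.002], [0.963, 0.268, 0.0], [0.001, -0.002, -1.0]]
ft_force: [-0.3, -1.6, -0.9]
grip_width: 0.0
gripper_force: 0.0
```

```bash
python3 - <<'E'
from h import *
plan()
s=env.observe();p=np.array(s['position'])
for n in ['scene','top']:
    im=env.get_image(n);P=cloud(im);F=im['frame'].astype(int)
    x,y,z=P[...,0],P[...,1],P[...,2]
    f=192/np.tan(np.radians(im['fovy'])/2);c=np.linalg.inv(np.array(im['cam_to_world']))@np.array([*p,1]);u,v=int(c[0]/c[2]*f+im['cx']),int(c[1]/c[2]*f+im['cy']);print(n,'tcp px',u,v)
    m=(abs(x-p[0])<.07)&(abs(y-p[1])<.07)&(z>.01)&(z<.2)
    for lo in np.arange(.01,.2,.01):
        k=m&(z>=lo)&(z<lo+.01)
        if k.sum()>1: print(round(lo,3),k.sum(),P[k].min(0).round(3),P[k].max(0).round(3))
    if n=='scene': cv2.imwrite('pics/c4.png',cv2.resize(im['frame'][v-55:v+30,u-50:u+60],(660,510),interpolation=cv2.INTER_NEAREST)[...,::-1])
E
```

```text
now [497.9  30.9  60.6] th 15.5 t 5.2 w 9.604651749868752e-07 gf 0.0 F [-0.3 -1.6 -0.9]
scene tcp px 253 209
0.09 4 [0.489 0.02  0.095] [0.507 0.039 0.1  ]
0.1 24 [0.483 0.019 0.101] [0.505 0.038 0.109]
0.11 18 [0.482 0.019 0.11 ] [0.506 0.033 0.119]
0.12 2 [0.482 0.019 0.12 ] [0.493 0.029 0.125]
0.13 7 [0.487 0.016 0.13 ] [0.506 0.022 0.139]
0.14 21 [0.464 0.011 0.14 ] [0.494 0.03  0.15 ]
0.15 19 [0.456 0.009 0.151] [0.486 0.042 0.16 ]
0.16 27 [0.458 0.008 0.16 ] [0.511 0.042 0.17 ]
0.17 28 [0.436 0.005 0.17 ] [0.51 0.03 0.18]
0.18 99 [0.435 0.003 0.18 ] [0.509 0.045 0.19 ]
0.19 70 [0.445 0.008 0.19 ] [0.49  0.046 0.2  ]
top tcp px 280 223
0.17 2 [0.442 0.006 0.173] [0.448 0.029 0.179]
0.18 45 [0.438 0.005 0.181] [0.559 0.039 0.189]
```

View pics/c4.png

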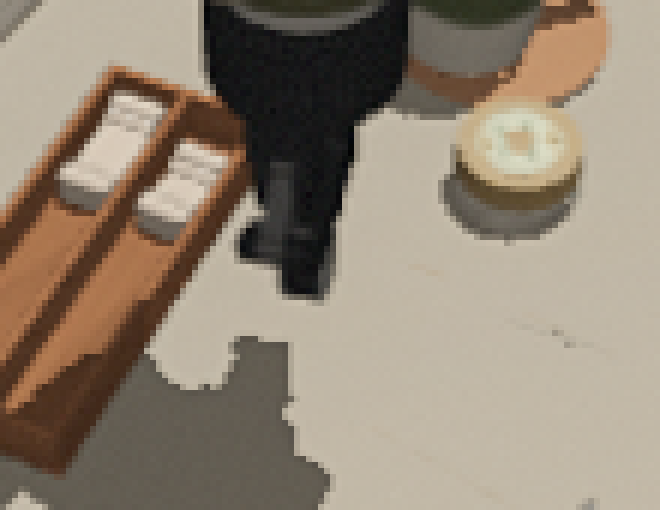

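The picture shows the shut fingertips ending at about (254,203) in the scene image. The reported TCP projects to (253,209), so the real tips sit roughly 30 mm higher than reported. I'll confirm this by touching the table gently.

{"fn": "jog_arm", "kwargs": {"targets": [[0,0,3,0,0,0],[0,0,5,0,0,0],[0,0,6,0,0,0],[0,0,6.5,0,0,0],[0,0,7,0,0,0],[0,0,7,0,0,0]]}}

```text
time_s: 5.8
position: [0.4985, 0.0303, -0.0091]
tool_rot: [[-0.267, 0.964, 0.0], [0.964, 0.267, -0.0], [-0.0, 0.0, -1.0]]
ft_force: [-0.4, -0.6, -0.4]
grip_width: -0.0001
gripper_force: 0.0
```

{"fn": "jog_arm", "kwargs": {"targets": [[0,0,0.3,0,0,0],[0,0,0.6,0,0,0],[0,0,0.8,0,0,0],[0,0,0.8,0,0,0]]}}

```text
time_s: 6.13
position: [0.4983, 0.0309, -0.0172]
tool_rot: [[-0.268, 0.963, -0.0], [0.963, 0.268, 0.0], [0.0, -0.0, -1.0]]
ft_force: [-0.5, 0.2, -0.8]
grip_width: 0.0008
gripper_force: 0.0
```

Reported z is already −17 mm with no contact, which confirms the offset. I'll creep down further.

{"fn": "jog_arm", "kwargs": {"targets": [[0,0,0.3,0,0,0],[0,0,0.6,0,0,0],[0,0,0.6,0,0,0]]}}

```text
time_s: 6.38
position: [0.498, 0.031, -0.0236]
tool_rot: [[-0.268, 0.963, -0.001], [0.963, 0.268, 0.0], [0.0, -0.001, -1.0]]
ft_force: [0.3, -0.6, 0.3]
grip_width: -0.0001
gripper_force: 0.0
```

{"fn": "jog_arm", "kwargs": {"targets": [[0,0,0.15,0,0,0],[0,0,0.3,0,0,0],[0,0,0.3,0,0,0]]}}

```text
time_s: 6.63
position: [0.4982, 0.0309, -0.0263]
tool_rot: [[-0.268, 0.964, -0.0], [0.964, 0.268, 0.0], [0.0, -0.0, -1.0]]
ft_force: [0.2, 0.2, 0.3]
grip_width: 0.0001
gripper_force: 0.0
```

{"fn": "jog_arm", "kwargs": {"targets": [[0,0,0.15,0,0,0],[0,0,0.25,0,0,0],[0,0,0.25,0,0,0]]}}

```text
time_s: 6.88
position: [0.4983, 0.0309, -0.0287]
tool_rot: [[-0.268, 0.964, -0.0], [0.964, 0.268, 0.0], [0.0, -0.0, -1.0]]
ft_force: [-0.4, 0.2, -0.9]
grip_width: 0.0001
gripper_force: 0.0
```

{"fn": "jog_arm", "kwargs": {"targets": [[0,0,0.1,0,0,0],[0,0,0.2,0,0,0],[0,0,0.2,0,0,0]]}}

```text
time_s: 7.13
position: [0.4982, 0.0309, -0.0307]
tool_rot: [[-0.268, 0.964, -0.0], [0.964, 0.268, 0.0], [0.0, -0.0, -1.0]]
ft_force: [-1.4, 0.7, -0.3]
grip_width: -0.0
gripper_force: 0.0
```

{"fn": "jog_arm", "kwargs": {"targets": [[0,0,0.1,0,0,0],[0,0,0.2,0,0,0],[0,0,0.2,0,0,0]]}}

```text
time_s: 7.38
position: [0.4985, 0.0308, -0.0314]
tool_rot: [[-0.268, 0.963, 0.001], [0.963, 0.268, -0.0], [-0.001, 0.001, -1.0]]
ft_force: [-5.1, -0.2, 16.4]
grip_width: -0.0004
gripper_force: 8.1
```

Contact is at reported z = −31.2 mm, so true z = reading + 31 mm. I'll build this into the helper.

```bash
sed -i "s/p=np.array(s\['position'\])\*1000;/p=np.array(s['position'])*1000+[0,0,31];/" h.py; python3 -c "
from h import *
plan((498,31,60,15.5),(498,-203.5,75,15.5),(498,-203.5,10,15.5))"
```

```text
now [ 4.985e+02  3.080e+01 -4.000e-01] th 15.5 t 7.38 w -0.0003939541595540187 gf 8.09837573877303 F [-5.1 -0.2 16.4]
(498, 31, 60, 15.5) [0.03, -0.04, -6.04, 0.1, 0.0, 0.0] rows 1.4
(498, -203.5, 75, 15.5) [-22.6, -6.27, -1.5, 0.0, 0.0, 0.0] rows 5.6
(498, -203.5, 10, 15.5) [0.0, 0.0, 6.5, 0.0, 0.0, 0.0] rows 1.6
```

{"fn": "jog_arm", "kwargs": {"targets": [[0,0,-4,0,0,0],[0,0,-6,0,0,0],[-4,-1.1,-7.6,0,0,0],[-8,-2.2,-7.6,0,0,0],[-12,-3.3,-7.6,0,0,0],[-16,-4.4,-7.6,0,0,0],[-20,-5.5,-7.6,0,0,0],[-22.6,-6.3,-7.6,0,0,0]], "hand": 1}}

```text
time_s: 8.05
position: [0.498, -0.2072, 0.0435]
tool_rot: [[-0.266, 0.964, 0.001], [0.964, 0.266, -0.001], [-0.001, 0.0, -1.0]]
ft_force: [0.1, 0.4, -0.3]
grip_width: 0.0853
gripper_force: 0.0
```

{"fn": "jog_arm", "kwargs": {"targets": [[0,0,0,0,0,0],[0,0,3,0,0,0],[0,0,5,0,0,0],[0,0,6,0,0,0],[0,0,6.4,0,0,0],[0,0,6.4,0,0,0],[0,0,6.4,0,0,0]]}}

```text
time_s: 8.63
position: [0.4986, -0.2038, -0.0199]
tool_rot: [[-0.268, 0.963, 0.001], [0.963, 0.268, -0.001], [-0.001, 0.001, -1.0]]
ft_force: [0.0, -0.0, 0.2]
grip_width: 0.0856
gripper_force: 0.0
```

```bash
python3 -c "
from h import *
plan((498,-203.5,10,15.5))"
```

```text
now [ 498.6 -203.8   11.1] th 15.5 t 8.63 w 0.08563091262630619 gf 0.0 F [ 0.  -0.   0.2]
(498, -203.5, 10, 15.5) [0.04, -0.05, 0.11, 0.0, 0.0, 0.0] rows 0.0
```

{"fn": "jog_arm", "kwargs": {"targets": [[0,0,0,0,0,0],[0,0,0,0,0,0],[0,0,0,0,0,0],[0,0,0,0,0,0],[0,0,0,0,0,0],[0,0,0,0,0,0],[0,0,0,0,0,0],[0,0,0,0,0,0]], "hand": 0, "newtons": 30}}

```text
time_s: 9.3
position: [0.4983, -0.2038, -0.0201]
tool_rot: [[-0.268, 0.964, 0.001], [0.964, 0.268, -0.0], [-0.0, 0.0, -1.0]]
ft_force: [-0.8, 0.1, 5.4]
grip_width: 0.0263
gripper_force: 30.0
```

{"fn": "jog_arm", "kwargs": {"targets": [[0,0,-1,0,0,0],[0,0,-3,0,0,0],[0,0,-6,0,0,0],[0,0,-8,0,0,0],[0,0,-8,0,0,0]]}}

```text
time_s: 9.72
position: [0.4998, -0.2049, 0.0637]
tool_rot: [[-0.268, 0.963, 0.006], [0.963, 0.268, -0.004], [-0.006, 0.005, -1.0]]
ft_force: [0.8, -0.3, -0.9]
grip_width: 0.0259
gripper_force: 29.8
```

```bash
python3 -c "
from h import *
plan((500,-90,90,50),(500,30,60,93.1),(500,30,8,93.1))"
```

```text
now [ 499.8 -204.9   94.7] th 15.5 t 9.72 w 0.025910564685740364 gf 29.81476753950119 F [ 0.8 -0.3 -0.9]
(500, -90, 90, 50) [11.06, 3.09, 0.42, 0.2, 0.4, -34.5] rows 4.8
(500, 30, 60, 93.1) [7.71, 9.19, 3.0, 0.0, 0.0, -43.1] rows 6.0
(500, 30, 8, 93.1) [0.0, 0.0, 5.2, 0.0, 0.0, 0.0] rows 1.2
```

{"fn": "jog_arm", "kwargs": {"targets": [[4,1,0.3,0,0,-7],[8,2.2,0.3,0,0,-14],[11,3.1,0.3,0,0,-21],[11,3.1,0.3,0,0,-28],[11,3.1,0.3,0,0,-34.5],[11,3.1,0.3,0,0,-34.5]]}}

```text
time_s: 10.22
position: [0.4982, -0.0888, 0.0561]
tool_rot: [[-0.77, 0.639, -0.001], [0.639, 0.77, 0.0], [0.001, -0.0, -1.0]]
ft_force: [0.2, -1.0, -0.3]
grip_width: 0.026
gripper_force: 29.8
```

{"fn": "jog_arm", "kwargs": {"targets": [[2,2.5,1,0,0,-7],[4,5,2,0,0,-14],[6,7.5,3,0,0,-21],[7.7,9.2,3,0,0,-28],[7.7,9.2,3,0,0,-35],[7.7,9.2,3,0,0,-43],[7.7,9.2,3,0,0,-43]]}}

```text
time_s: 10.8
position: [0.4985, 0.0307, 0.0261]
tool_rot: [[-0.999, -0.054, -0.001], [-0.054, 0.999, 0.0], [0.001, 0.0, -1.0]]
ft_force: [0.4, -0.3, -0.7]
grip_width: 0.0263
gripper_force: 29.9
```

```bash
python3 -c "
from h import *
plan((500,30,8,93.1))"
```

```text
now [498.5  30.7  57.1] th 93.1 t 10.8 w 0.026295070381709446 gf 29.885212182998657 F [ 0.4 -0.3 -0.7]
(500, 30, 8, 93.1) [-0.15, -0.08, 4.91, 0.0, -0.0, 0.0] rows 1.2
```

{"fn": "jog_arm", "kwargs": {"targets": [[0,0,2.5,0,0,0],[0,0,4,0,0,0],[0,0,4.6,0,0,0],[0,0,4.8,0,0,0],[0,0,4.9,0,0,0],[0,0,4.9,0,0,0]]}}

```text
time_s: 11.3
position: [0.499, 0.0303, -0.0221]
tool_rot: [[-0.999, -0.051, 0.001], [-0.051, 0.999, -0.0], [-0.001, -0.0, -1.0]]
ft_force: [0.7, -0.4, -1.0]
grip_width: 0.0261
gripper_force: 29.9
```

{"fn": "jog_arm", "kwargs": {"targets": [[0,0,0.1,0,0,0],[0,0,0.2,0,0,0],[0,0,0.2,0,0,0]]}}

```text
time_s: 11.55
position: [0.4988, 0.0305, -0.0243]
tool_rot: [[-0.999, -0.052, 0.001], [-0.052, 0.999, -0.0], [-0.001, -0.0, -1.0]]
ft_force: [-0.1, 0.0, 0.5]
grip_width: 0.0261
gripper_force: 29.9
```

{"fn": "jog_arm", "kwargs": {"targets": [[0,0,0.1,0,0,0],[0,0,0.15,0,0,0],[0,0,0.15,0,0,0]]}}

```text
time_s: 11.8
position: [0.4986, 0.0305, -0.0261]
tool_rot: [[-0.999, -0.053, -0.0], [-0.053, 0.999, -0.0], [0.0, -0.0, -1.0]]
ft_force: [0.8, -0.6, -1.2]
grip_width: 0.0259
gripper_force: 29.9
```

{"fn": "jog_arm", "kwargs": {"targets": [[0,0,0.1,0,0,0],[0,0,0.1,0,0,0]]}}

```text
time_s: 11.97
position: [0.4987, 0.0305, -0.0262]
tool_rot: [[-0.999, -0.053, 0.001], [-0.053, 0.999, -0.0], [-0.001, -0.0, -1.0]]
ft_force: [-3.8, -0.1, 11.7]
grip_width: 0.0262
gripper_force: 31.1
```

{"fn": "jog_arm", "kwargs": {"targets": [[0,0,0,0,0,0],[0,0,0,0,0,0],[0,0,0,0,0,0],[0,0,0,0,0,0],[0,0,0,0,0,0],[0,0,-3,0,0,0],[0,0,-6,0,0,0],[0,0,-6,0,0,0]], "hand": 1}}

```text
time_s: 12.63
position: [0.5011, 0.0302, 0.0372]
tool_rot: [[-0.999, -0.053, 0.008], [-0.053, 0.999, -0.001], [-0.008, -0.002, -1.0]]
ft_force: [1.0, -0.5, 0.6]
grip_width: 0.0854
gripper_force: 0.0
```

{"fn": "jog_arm", "kwargs": {"targets": [[0,0,0,0,0,7],[0,0,0,0,0,14],[0,0,0,0,0,21],[0,0,0,0,0,28],[0,0,0,0,0,35],[0,0,0,0,0,42],[0,0,0,0,0,45],[0,0,0,0,0,45]]}}

```text
time_s: 13.3
position: [0.4985, 0.0305, 0.0326]
tool_rot: [[-0.742, 0.67, -0.0], [0.67, 0.742, 0.0], [0.0, -0.0, -1.0]]
ft_force: [-0.3, -0.8, -0.4]
grip_width: 0.0852
gripper_force: 0.0
```

{"fn": "jog_arm", "kwargs": {"targets": [[0,0,0,0,0,7],[0,0,0,0,0,14],[0,0,0,0,0,21],[0,0,0,0,0,28],[0,0,0,0,0,35],[0,0,0,0,0,42],[0,0,0,0,0,45],[0,0,0,0,0,45]]}}

```text
time_s: 13.97
position: [0.4986, 0.0305, 0.0327]
tool_rot: [[-0.053, 0.999, -0.0], [0.999, 0.053, 0.0], [0.0, -0.0, -1.0]]
ft_force: [-0.5, -0.0, 0.0]
grip_width: 0.0857
gripper_force: 0.0
```

```bash
python3 - <<'E'
from h import *
plan((498.7,30.5,0,3.1))
for n in ['scene','top']:
    im=env.get_image(n);P=cloud(im);F=im['frame'].astype(int);x,y,z=P[...,0],P[...,1],P[...,2]
    m=(abs(x-.5)<.06)&(abs(y-.03)<.04)&(z>.008)&(z<.03)
    if m.sum()>10: print(n,m.sum(),cv2.minAreaRect((P[m][:,:2]*1000).astype(np.float32)),P[m].min(0),P[m].max(0))
E
```

```text
now [498.6  30.5  63.7] th 3.0 t 13.97 w 0.08573712727368876 gf 0.0 F [-0.5 -0.   0. ]
(498.7, 30.5, 0, 3.1) [-0.0, 0.02, 6.37, -0.0, -0.0, -0.1] rows 1.5
scene 225 ((496.9141845703125, 29.994001388549805), (64.52078247070312, 26.95650291442871), 4.1369218826293945) [0.46400058 0.01590945 0.00803968] [0.52938296 0.04485849 0.02298957]
```

{"fn": "jog_arm", "kwargs": {"targets": [[0,-0.1,3,0,0,0],[0,-0.1,5,0,0,0],[0,-0.1,5.8,0,0,0],[0,-0.1,6.15,0,0,0],[0,-0.1,6.15,0,0,0]]}}

```text
time_s: 14.48
position: [0.4976, 0.0305, -0.0288]
tool_rot: [[-0.054, 0.999, -0.001], [0.999, 0.054, 0.0], [0.0, -0.001, -1.0]]
ft_force: [-0.8, -0.9, -0.2]
grip_width: 0.0853
gripper_force: 0.0
```

{"fn": "jog_arm", "kwargs": {"targets": [[0,0,0,0,0,0],[0,0,0,0,0,0],[0,0,0,0,0,0],[0,0,0,0,0,0],[0,0,0,0,0,0],[0,0,0,0,0,0]], "hand": 0, "newtons": 40}}

```text
time_s: 14.98
position: [0.4983, 0.0304, -0.0273]
tool_rot: [[-0.053, 0.999, 0.002], [0.999, 0.053, -0.0], [-0.001, 0.002, -1.0]]
ft_force: [-0.1, 0.2, 6.5]
grip_width: 0.0627
gripper_force: 44.3
```

{"fn": "jog_arm", "kwargs": {"targets": [[0,0,-1,0,0,0],[0,0,-3,0,0,0],[0,0,-5,0,0,0],[0,0,-7,0,0,0],[0,0,-7,0,0,0],[0,0,-7,0,0,0]]}}

```text
time_s: 15.48
position: [0.4981, 0.0304, 0.0424]
tool_rot: [[-0.053, 0.999, 0.003], [0.999, 0.053, -0.0], [-0.001, 0.003, -1.0]]
ft_force: [-0.1, 0.1, -1.6]
grip_width: 0.063
gripper_force: 44.4
```

```bash
python3 - <<'E'
from h import *
th=3.1
def tr(a,b): # tray frame -> world
    t=np.radians(th);return np.array([520,158])+[a*np.cos(t)-b*np.sin(t),a*np.sin(t)+b*np.cos(t)]
L=tr(-30,20.5);S=tr(-30,-20.5);print(L,S)
plan((*L,75,3.1),(*L,20,3.1))
im=env.get_image('top');P=cloud(im);F=im['frame'].astype(int);x,y,z=P[...,0],P[...,1],P[...,2]
t=np.radians(th);X=(x*1000-520)*np.cos(t)+(y*1000-158)*np.sin(t);Y=-(x*1000-520)*np.sin(t)+(y*1000-158)*np.cos(t)
w=(abs(X)<112)&(abs(Y)<55)&(z>.024)&(z<.04)&(F.max(-1)-F.min(-1)>40)
print('X',np.percentile(X[w],[1,99]),'Y',np.percentile(Y[w],[1,99]))
for lo in range(-110,111,20):
    k=w&(X>lo)&(X<lo+20)
    if k.sum(): print(lo,np.histogram(Y[k],bins=np.arange(-50,51,5))[0])
E
```

```text
[488.93528422 176.84763735] [491.15251556 135.90763387]
now [498.1  30.4  73.4] th 3.0 t 15.48 w 0.06297802388514767 gf 44.391812682151794 F [-0.1  0.1 -1.6]
(np.float64(488.93528422402574), np.float64(176.8476373521441), 75, 3.1) [14.67, -0.14, -0.17, 0.2, 0.0, -0.1] rows 3.5
(np.float64(488.93528422402574), np.float64(176.8476373521441), 20, 3.1) [0.0, 0.0, 5.5, 0.0, 0.0, 0.0] rows 1.3
X [-102.65370821  105.97185937] Y [-41.98960084  44.09200941]
-110 [0 0 2 3 4 4 1 4 4 9 8 4 4 4 4 4 4 3 6 0]
-90 [ 0  1  2  0  0  0  0  0  0  6 12  0  0  0  0  0  0  0 16  0]
-70 [ 0  7  5  0  0  0  0  0  0  8  8  0  0  0  0  0  0  3 13  0]
-50 [ 0  2  6  0  0  0  0  0  0  7  9  0  0  0  0  0  0  1 13  0]
-30 [ 0  6  6  0  0  0  0  0  0  5 12  0  0  0  0  0  0  1 15  0]
-10 [ 0  8  8  0  0  0  0  0  0  8  8  0  0  0  0  0  0  3 10  0]
10 [ 0  6  6  0  0  0  0  0  0  2 13  0  0  0  0  0  0  0 13  0]
30 [ 0  8  8  1  1  2  3  2  0  8  8  0  1  2  6  2  2  1 15  0]
50 [ 0  6  7  0  0  0  0  0  0  3 11  0  0  0  0  0  0  2 12  0]
70 [ 0  8  8  2  0  2  2  0  1  4 12  0  0  0  0  1  0  0 16  0]
90 [0 6 8 4 4 4 5 6 4 8 8 4 4 4 5 8 6 6 9 0]
```

{"fn": "jog_arm", "kwargs": {"targets": [[4,0,0,0,0,0],[8,0,0,0,0,0],[12,0,0,0,0,0],[14.75,0,0,0,0,0],[14.75,0,0,0,0,0],[14.75,0,0,0,0,0]]}}

```text
time_s: 16.03
position: [0.4889, 0.1788, 0.0403]
tool_rot: [[-0.056, 0.998, -0.002], [0.998, 0.056, -0.0], [-0.0, -0.002, -1.0]]
ft_force: [0.1, -0.8, -0.2]
grip_width: 0.063
gripper_force: 44.3
```

```bash
python3 - <<'E'
from h import *
plan((490,177.6,12,3.1))
im=env.get_image('scene');c=np.linalg.inv(np.array(im['cam_to_world']))@[.49,.1776,.06,1];f=192/np.tan(np.radians(im['fovy'])/2)
u,v=int(c[0]/c[2]*f+im['cx']),int(c[1]/c[2]*f+im['cy'])
cv2.imwrite('pics/c5.png',cv2.resize(im['frame'][v-45:v+45,u-55:u+65],(720,540),interpolation=2)[...,::-1])
E
```

```text
now [488.9 178.8  71.3] th 3.2 t 16.03 w 0.0630358638441502 gf 44.340280294418335 F [ 0.1 -0.8 -0.2]
(490, 177.6, 12, 3.1) [-0.13, 0.11, 5.93, -0.1, 0.0, 0.1] rows 1.4
```

View pics/c5.png

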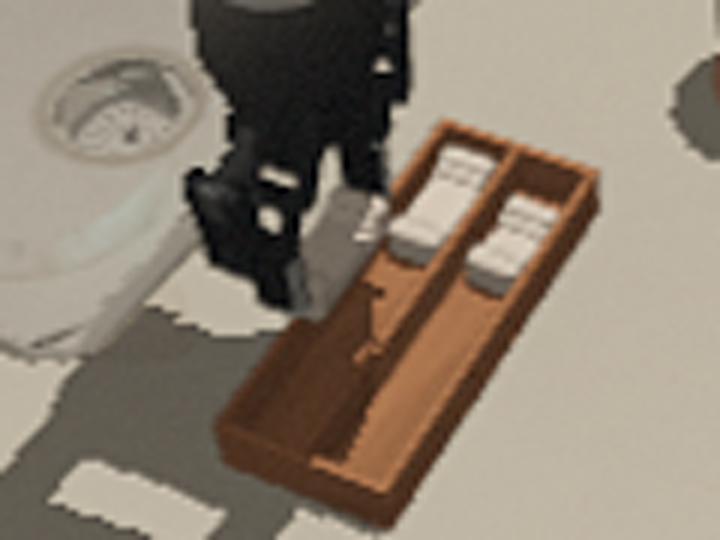

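The rest is held by its ends, level above the left compartment and in line with it. I'll lower it.

{"fn": "jog_arm", "kwargs": {"targets": [[-0.1,0.1,2,0,0,0],[-0.1,0.1,3.5,0,0,0],[-0.1,0.1,4.5,0,0,0],[-0.1,0.1,5.3,0,0,0],[-0.1,0.1,5.8,0,0,0],[-0.1,0.1,5.8,0,0,0]]}}

```text
time_s: 16.58
position: [0.4906, 0.1763, -0.0174]
tool_rot: [[-0.052, 0.999, -0.002], [0.999, 0.052, -0.0], [-0.0, -0.002, -1.0]]
ft_force: [0.2, -0.3, -0.5]
grip_width: 0.0631
gripper_force: 44.4
```

{"fn": "jog_arm", "kwargs": {"targets": [[0,0,0.1,0,0,0],[0,0,0.2,0,0,0],[0,0,0.2,0,0,0]]}}

```text
time_s: 16.83
position: [0.4911, 0.1768, -0.0182]
tool_rot: [[-0.053, 0.999, 0.001], [0.999, 0.053, 0.0], [0.0, 0.001, -1.0]]
ft_force: [0.0, 0.2, -1.1]
grip_width: 0.063
gripper_force: 44.4
```

{"fn": "jog_arm", "kwargs": {"targets": [[0,0,0.1,0,0,0],[0,0,0.15,0,0,0],[0,0,0.15,0,0,0]]}}

```text
time_s: 17.08
position: [0.4909, 0.1768, -0.02]
tool_rot: [[-0.053, 0.999, 0.0], [0.999, 0.053, -0.0], [-0.0, 0.0, -1.0]]
ft_force: [0.6, -0.4, -1.1]
grip_width: 0.0627
gripper_force: 44.4
```

{"fn": "jog_arm", "kwargs": {"targets": [[0,0,0.1,0,0,0],[0,0,0.15,0,0,0],[0,0,0.15,0,0,0]]}}

```text
time_s: 17.33
position: [0.4908, 0.1768, -0.0217]
tool_rot: [[-0.053, 0.999, -0.0], [0.999, 0.053, -0.0], [-0.0, -0.0, -1.0]]
ft_force: [-0.7, 0.8, -1.0]
grip_width: 0.063
gripper_force: 44.4
```

{"fn": "jog_arm", "kwargs": {"targets": [[0,0,0.08,0,0,0],[0,0,0.08,0,0,0]]}}

```text
time_s: 17.5
position: [0.491, 0.1768, -0.0223]
tool_rot: [[-0.053, 0.999, 0.0], [0.999, 0.053, 0.0], [0.0, 0.0, -1.0]]
ft_force: [-0.4, 0.4, 1.2]
grip_width: 0.0627
gripper_force: 44.5
```

{"fn": "jog_arm", "kwargs": {"targets": [[0,0,0.08,0,0,0],[0,0,0.08,0,0,0]]}}

```text
time_s: 17.67
position: [0.491, 0.1768, -0.0223]
tool_rot: [[-0.053, 0.999, 0.001], [0.999, 0.053, 0.0], [-0.0, 0.001, -1.0]]
ft_force: [-3.5, -0.7, 9.9]
grip_width: 0.0631
gripper_force: 45.5
```

{"fn": "jog_arm", "kwargs": {"targets": [[0,0,0,0,0,0],[0,0,0,0,0,0],[0,0,0,0,0,0],[0,0,0,0,0,0],[0,0,-2,0,0,0],[0,0,-4,0,0,0],[0,0,-7,0,0,0],[0,0,-7,0,0,0]], "hand": 0.87}}

```text
time_s: 18.33
position: [0.4933, 0.1772, 0.0511]
tool_rot: [[-0.053, 0.999, 0.008], [0.999, 0.053, 0.001], [0.001, 0.008, -1.0]]
ft_force: [0.8, -0.2, 1.4]
grip_width: 0.0743
gripper_force: 0.0
```

{"fn": "jog_arm", "kwargs": {"targets": [[0,-2.5,0,0,0,0],[0,-5,0,0,0,0],[0,-5,0,0,0,0],[0,-5,0,0,0,0],[0,-5,0,0,0,0],[0,-5,0,0,0,0]], "hand": 0}}

```text
time_s: 18.83
position: [0.442, 0.1742, 0.0468]
tool_rot: [[-0.053, 0.999, 0.001], [0.999, 0.053, 0.0], [0.0, 0.001, -1.0]]
ft_force: [-1.0, -0.3, 0.4]
grip_width: 0.0009
gripper_force: 0.0
```

```bash
cat >> h.py <<'E'
C=np.array([521,158.8]);TH=3.1
def tr(a,b):
    t=np.radians(TH);return C+[a*np.cos(t)-b*np.sin(t),a*np.sin(t)+b*np.cos(t)]
def rests():
    for n in ['scene','top']:
        im=env.get_image(n);P=cloud(im);F=im['frame'].astype(int);x,y,z=P[...,0]*1000-C[0],P[...,1]*1000-C[1],P[...,2]*1000
        t=np.radians(TH);X=x*np.cos(t)+y*np.sin(t);Y=-x*np.sin(t)+y*np.cos(t)
        sat=(F.max(-1)-F.min(-1))/np.maximum(F.max(-1),1)
        for nm,y0 in [('long',20.5),('short',-20.5)]:
            m=(abs(X)<100)&(abs(Y-y0)<17)&(z>9)&(z<30)&(sat<.3)&(F.max(-1)>90)
            xs=X[m];h=np.histogram(xs,bins=np.arange(-100,104,4))[0]
            print(n,nm,'zmed',np.median(z[m]).round(1),'X range',np.percentile(xs,[1,99]).round(1),'Y',np.percentile(Y[m],[2,98]).round(1),h.tolist())
E
python3 - <<'E'
from h import *
plan((*tr(-80,20.5),50,3.1),(*tr(-80,20.5),11,3.1));rests()
E
```

```text
now [442.  174.2  77.8] th 3.0 t 18.83 w 0.0009492127970168083 gf 0.0 F [-1.  -0.3  0.4]
(np.float64(440.00845070771516), np.float64(174.94369670290533), 50, 3.1) [0.09, -0.2, 2.78, 0.0, -0.0, -0.1] rows 0.7
(np.float64(440.00845070771516), np.float64(174.94369670290533), 11, 3.1) [0.0, 0.0, 3.9, 0.0, 0.0, 0.0] rows 0.9
scene long zmed 20.1 X range [-62.1  97.8] Y [ 7.8 33.9] [0, 0, 0, 0, 0, 0, 0, 0, 0, 21, 14, 8, 8, 4, 10, 7, 13, 8, 10, 11, 8, 18, 11, 15, 9, 1, 0, 0, 0, 0, 0, 0, 23, 13, 10, 4, 4, 8, 11, 7, 10, 10, 6, 9, 15, 10, 16, 8, 2, 7]
scene short zmed 21.7 X range [28.2 75.2] Y [-33.8  -8.6] [0, 0, 0, 0, 0, 0, 0, 0, 0, 0, 0, 0, 0, 0, 0, 0, 0, 0, 0, 0, 0, 0, 0, 0, 0, 0, 0, 0, 0, 0, 0, 0, 28, 11, 7, 6, 4, 11, 7, 11, 14, 11, 13, 8, 1, 0, 0, 0, 0, 0]
top long zmed 20.2 X range [-29.3  94.3] Y [ 9. 35.] [0, 0, 0, 0, 0, 0, 0, 0, 0, 0, 0, 0, 0, 0, 0, 0, 0, 7, 7, 12, 6, 14, 11, 19, 17, 10, 0, 0, 0, 0, 0, 0, 1, 16, 15, 17, 13, 16, 16, 19, 13, 16, 16, 18, 14, 16, 18, 15, 13, 0]
top short zmed 20.8 X range [31.2 77.6] Y [-33.7  -8.4] [0, 0, 0, 0, 0, 0, 0, 0, 0, 0, 0, 0, 0, 0, 0, 0, 0, 0, 0, 0, 0, 0, 0, 0, 0, 0, 0, 0, 0, 0, 0, 0, 9, 16, 17, 17, 14, 15, 16, 17, 15, 19, 17, 13, 9, 0, 0, 0, 0, 0]
```

{"fn": "jog_arm", "kwargs": {"targets": [[0.05,-0.2,2,0,0,0],[0.05,-0.2,4,0,0,0],[0.05,-0.2,5.5,0,0,0],[0.05,-0.2,6.3,0,0,0],[0.05,-0.2,6.6,0,0,0],[0.05,-0.2,6.6,0,0,0]]}}

```text
time_s: 19.43
position: [0.4391, 0.1745, -0.0195]
tool_rot: [[-0.053, 0.999, -0.001], [0.999, 0.053, -0.0], [-0.0, -0.001, -1.0]]
ft_force: [0.8, -0.2, 0.2]
grip_width: -0.0002
gripper_force: 0.0
```

{"fn": "jog_arm", "kwargs": {"targets": [[0,0.5,0,0,0,0],[0,1,0,0,0,0],[0,1.5,0,0,0,0],[0,2,0,0,0,0],[0,2.5,0,0,0,0],[0,3,0,0,0,0],[0,3,0,0,0,0]]}}

```text
time_s: 20.02
position: [0.4703, 0.1762, -0.019]
tool_rot: [[-0.053, 0.999, 0.001], [0.999, 0.053, 0.0], [0.0, 0.001, -1.0]]
ft_force: [-0.2, 0.2, -0.1]
grip_width: 0.0001
gripper_force: 0.0
```

```bash
python3 - <<'E'
from h import *
plan((*tr(-42.5,20.5),11,3.1));rests()
E
```

```text
now [470.3 176.2  12. ] th 3.0 t 20.02 w 7.422468896196986e-05 gf 0.0 F [-0.2  0.2 -0.1]
(np.float64(477.4535758449481), np.float64(176.9716521898344), 11, 3.1) [0.04, 0.72, 0.1, 0.1, -0.0, -0.1] rows 0.2
scene long zmed 20.7 X range [-35.   97.4] Y [ 8.1 33.9] [0, 0, 0, 0, 0, 0, 0, 0, 0, 0, 0, 0, 0, 0, 0, 2, 6, 7, 3, 3, 4, 7, 7, 11, 7, 10, 6, 13, 13, 12, 10, 7, 11, 12, 10, 6, 5, 4, 12, 10, 9, 5, 12, 7, 14, 12, 14, 7, 3, 5]
scene short zmed 21.7 X range [28.2 74.5] Y [-33.6  -9.2] [0, 0, 0, 0, 0, 0, 0, 0, 0, 0, 0, 0, 0, 0, 0, 0, 0, 0, 0, 0, 0, 0, 0, 0, 0, 0, 0, 0, 0, 0, 0, 1, 24, 15, 5, 8, 4, 9, 8, 11, 14, 9, 12, 11, 0, 0, 0, 0, 0, 0]
top long zmed 20.3 X range [ 7.8 94.8] Y [ 9.1 35. ] [0, 0, 0, 0, 0, 0, 0, 0, 0, 0, 0, 0, 0, 0, 0, 0, 0, 0, 0, 0, 0, 0, 0, 0, 0, 0, 4, 3, 7, 13, 19, 11, 0, 16, 15, 17, 13, 16, 16, 18, 14, 17, 14, 17, 15, 17, 18, 14, 16, 0]
top short zmed 21.2 X range [31.1 77.6] Y [-33.6  -8.4] [0, 0, 0, 0, 0, 0, 0, 0, 0, 0, 0, 0, 0, 0, 0, 0, 0, 0, 0, 0, 0, 0, 0, 0, 0, 0, 0, 0, 0, 0, 0, 0, 9, 16, 16, 16, 15, 14, 16, 16, 16, 19, 14, 16, 9, 0, 0, 0, 0, 0]
```

{"fn": "jog_arm", "kwargs": {"targets": [[0,0.2,0,0,0,0],[0,0.4,0,0,0,0],[0,0.5,0,0,0,0],[0,0.5,0,0,0,0]]}}

```text
time_s: 20.45
position: [0.4741, 0.1764, -0.0192]
tool_rot: [[-0.053, 0.999, 0.0], [0.999, 0.053, -0.0], [-0.0, 0.0, -1.0]]
ft_force: [0.3, 0.1, 0.2]
grip_width: 0.0007
gripper_force: 0.0
```

{"fn": "jog_arm", "kwargs": {"targets": [[0,0.1,0,0,0,0],[0,0.2,0,0,0,0],[0,0.2,0,0,0,0]]}}

```text
time_s: 20.7
position: [0.476, 0.1765, -0.0192]
tool_rot: [[-0.053, 0.999, -0.0], [0.999, 0.053, 0.0], [0.0, -0.0, -1.0]]
ft_force: [-0.6, 0.6, -0.4]
grip_width: -0.0
gripper_force: 0.2
```

{"fn": "jog_arm", "kwargs": {"targets": [[0,0.1,0,0,0,0],[0,0.15,0,0,0,0],[0,0.15,0,0,0,0]]}}

```text
time_s: 20.95
position: [0.4775, 0.1766, -0.0192]
tool_rot: [[-0.053, 0.999, 0.0], [0.999, 0.053, 0.0], [0.0, 0.0, -1.0]]
ft_force: [-0.2, 0.0, 0.7]
grip_width: -0.0001
gripper_force: 0.2
```

{"fn": "jog_arm", "kwargs": {"targets": [[0,0.1,0,0,0,0],[0,0.15,0,0,0,0],[0,0.15,0,0,0,0]]}}

```text
time_s: 21.2
position: [0.4783, 0.1766, -0.0192]
tool_rot: [[-0.053, 0.999, -0.001], [0.999, 0.053, -0.0], [-0.0, -0.001, -1.0]]
ft_force: [-3.5, -1.1, 1.5]
grip_width: -0.0001
gripper_force: 2.0
```

{"fn": "jog_arm", "kwargs": {"targets": [[0,0.1,0,0,0,0],[0,0.1,0,0,0,0]]}}

```text
time_s: 21.37
position: [0.4783, 0.1767, -0.0193]
tool_rot: [[-0.053, 0.999, -0.003], [0.999, 0.053, -0.0], [-0.0, -0.003, -1.0]]
ft_force: [-7.5, -0.7, 5.2]
grip_width: -0.0
gripper_force: 3.8
```

{"fn": "jog_arm", "kwargs": {"targets": [[0,0.1,0,0,0,0],[0,0.1,0,0,0,0]]}}

```text
time_s: 21.53
position: [0.4783, 0.1766, -0.0194]
tool_rot: [[-0.053, 0.999, -0.006], [0.999, 0.053, -0.001], [-0.0, -0.006, -1.0]]
ft_force: [-10.9, -1.2, 6.8]
grip_width: 0.0002
gripper_force: 5.5
```

```bash
python3 - <<'E'
from h import *
plan();rests()
E
```

```text
now [478.3 176.6  11.6] th 3.0 t 21.53 w 0.00018452498385994014 gf 5.519512644968927 F [-10.9  -1.2   6.8]
scene long zmed 20.8 X range [-28.6  97.9] Y [ 8.5 33.8] [0, 0, 0, 0, 0, 0, 0, 0, 0, 0, 0, 0, 0, 0, 0, 0, 0, 5, 4, 5, 5, 2, 3, 10, 4, 10, 8, 9, 7, 11, 11, 13, 9, 6, 15, 10, 5, 3, 8, 11, 9, 7, 8, 8, 9, 13, 10, 16, 9, 8]
scene short zmed 21.5 X range [28.1 74.9] Y [-33.6  -9. ] [0, 0, 0, 0, 0, 0, 0, 0, 0, 0, 0, 0, 0, 0, 0, 0, 0, 0, 0, 0, 0, 0, 0, 0, 0, 0, 0, 0, 0, 0, 0, 2, 23, 14, 7, 6, 6, 4, 13, 7, 13, 14, 14, 7, 1, 0, 0, 0, 0, 0]
top long zmed 20.1 X range [22.6 98.3] Y [ 9.1 34.7] [0, 0, 0, 0, 0, 0, 0, 0, 0, 0, 0, 0, 0, 0, 0, 0, 0, 0, 0, 0, 0, 0, 0, 0, 0, 0, 0, 0, 0, 0, 6, 10, 17, 15, 16, 17, 14, 18, 13, 18, 15, 19, 13, 18, 13, 17, 17, 13, 21, 10]
top short zmed 20.8 X range [31.1 77.5] Y [-33.6  -8.2] [0, 0, 0, 0, 0, 0, 0, 0, 0, 0, 0, 0, 0, 0, 0, 0, 0, 0, 0, 0, 0, 0, 0, 0, 0, 0, 0, 0, 0, 0, 0, 0, 9, 17, 16, 15, 16, 15, 16, 16, 15, 19, 15, 15, 9, 0, 0, 0, 0, 0]
```

The long row has closed against the end wall: it spans X −28 to 100 and the push force rises steadily. I'll back off and go for the short rest.

{"fn": "jog_arm", "kwargs": {"targets": [[0,-0.5,0,0,0,0],[0,-0.8,0,0,0,0],[0,-0.8,-3,0,0,0],[0,-0.8,-6,0,0,0],[0,-0.8,-8,0,0,0],[0,-0.8,-8,0,0,0]]}}

```text
time_s: 22.13
position: [0.4755, 0.1767, 0.0647]
tool_rot: [[-0.053, 0.999, 0.009], [0.999, 0.053, 0.001], [0.001, 0.009, -1.0]]
ft_force: [1.0, 0.3, 0.3]
grip_width: -0.0002
gripper_force: 0.0
```

```bash
python3 - <<'E'
from h import *
plan((487.5,-144,75,15.5),(487.5,-144,11,15.5))
for n in ['scene','top']:
    im=env.get_image(n);P=cloud(im);F=im['frame'].astype(int);x,y,z=P[...,0],P[...,1],P[...,2]
    m=(x>.45)&(x<.53)&(y>-.24)&(y<-.115)&(z>.013)&(z<.03)&(F.mean(-1)>130)
    if m.sum()>20: print(n,m.sum(),cv2.minAreaRect((P[m][:,:2]*1000).astype(np.float32)))
E
```

```text
now [475.5 176.7  95.7] th 3.0 t 22.13 w -0.00023789629540876163 gf 0.0 F [1.  0.3 0.3]
(487.5, -144, 75, 15.5) [-32.09, -0.52, 2.05, 0.5, 0.0, -12.5] rows 7.7
(487.5, -144, 11, 15.5) [0.0, 0.0, 6.4, 0.0, 0.0, 0.0] rows 1.5
scene 178 ((497.336669921875, -178.91043090820312), (27.00798797607422, 118.35406494140625), 17.76291847229004)
top 171 ((487.7527160644531, -144.37350463867188), (24.98360252380371, 46.384361267089844), 14.645373344421387)
```

{"fn": "jog_arm", "kwargs": {"targets": [[-4,0,0,0,0,0],[-8,0,0,0,0,0],[-12,0,1,0,0,-3],[-16,0,1.5,0,0,-6],[-20,0,1.5,0,0,-10],[-24,-0.2,1.5,0,0,-12.5],[-28,-0.3,1.5,0,0,-12.5],[-32.1,-0.4,1.5,0,0,-12.5]], "hand": 1}}

```text
time_s: 22.9
position: [0.485, -0.1461, 0.0445]
tool_rot: [[-0.268, 0.963, -0.002], [0.963, 0.268, 0.001], [0.001, -0.001, -1.0]]
ft_force: [0.7, 0.6, 0.1]
grip_width: 0.0855
gripper_force: 0.0
```

{"fn": "jog_arm", "kwargs": {"targets": [[0,0,0,0,0,0],[0,0,0,0,0,0]]}}

```text
time_s: 23.07
position: [0.4853, -0.1462, 0.0445]
tool_rot: [[-0.264, 0.965, -0.001], [0.965, 0.264, 0.001], [0.001, -0.001, -1.0]]
ft_force: [-0.7, 1.4, 0.3]
grip_width: 0.0856
gripper_force: 0.0
```

```bash
python3 - <<'E'
from h import *
plan((487.5,-144,11,15.5))
E
```

```text
now [ 485.3 -146.2   75.5] th 15.3 t 23.07 w 0.08563345399053796 gf 0.0 F [-0.7  1.4  0.3]
(487.5, -144, 11, 15.5) [0.14, 0.27, 6.45, -0.1, -0.1, -0.2] rows 1.5
```

{"fn": "jog_arm", "kwargs": {"targets": [[0.2,0.3,3,0,0,0],[0.2,0.3,5,0,0,0],[0.2,0.3,6,0,0,0],[0.2,0.3,6.4,0,0,0],[0.2,0.3,6.4,0,0,0],[0.2,0.3,6.4,0,0,0]]}}

```text
time_s: 23.57
position: [0.4883, -0.141, -0.0181]
tool_rot: [[-0.269, 0.963, -0.0], [0.963, 0.269, 0.0], [0.0, -0.0, -1.0]]
ft_force: [-0.5, -0.5, -0.3]
grip_width: 0.0851
gripper_force: 0.0
```

{"fn": "jog_arm", "kwargs": {"targets": [[0,0,0,0,0,0],[0,0,0,0,0,0],[0,0,0,0,0,0],[0,0,0,0,0,0],[0,0,0,0,0,0],[0,0,0,0,0,0],[0,0,0,0,0,0],[0,0,0,0,0,0]], "hand": 0, "newtons": 30}}

```text
time_s: 24.23
position: [0.4882, -0.1418, -0.0177]
tool_rot: [[-0.268, 0.964, 0.0], [0.964, 0.268, -0.0], [-0.0, 0.0, -1.0]]
ft_force: [-1.3, 0.5, 5.4]
grip_width: 0.0259
gripper_force: 32.8
```

{"fn": "jog_arm", "kwargs": {"targets": [[0,0,-1,0,0,0],[0,0,-3,0,0,0],[0,0,-6,0,0,0],[0,0,-8,0,0,0],[0,0,-8,0,0,0]]}}

```text
time_s: 24.65
position: [0.49, -0.1426, 0.0654]
tool_rot: [[-0.268, 0.963, 0.006], [0.963, 0.268, -0.003], [-0.005, 0.005, -1.0]]
ft_force: [0.4, 0.2, -0.3]
grip_width: 0.0259
gripper_force: 33.2
```

```bash
python3 -c "
from h import *
plan((500,-60,90,50),(500,30,57,93.1))"
```

```text
now [ 490.  -142.6   96.4] th 15.5 t 24.65 w 0.025907721237859012 gf 33.202882669866085 F [ 0.4  0.2 -0.3]
(500, -60, 90, 50) [7.69, 3.17, 0.62, 0.2, 0.4, -34.5] rows 4.8
(500, 30, 57, 93.1) [5.79, 6.89, 3.3, 0.0, 0.0, -43.1] rows 6.0
```

{"fn": "jog_arm", "kwargs": {"targets": [[2,1,0.5,0,0,-7],[4,2,0.5,0,0,-14],[6,3.2,0.5,0,0,-21],[7.7,3.3,0.5,0,0,-28],[7.7,3.3,0.5,0,0,-34.5],[7.7,3.3,0.5,0,0,-34.5]]}}

```text
time_s: 25.15
position: [0.4989, -0.0577, 0.0561]
tool_rot: [[-0.77, 0.638, -0.001], [0.638, 0.77, 0.0], [0.001, -0.0, -1.0]]
ft_force: [0.2, 0.4, -1.0]
grip_width: 0.0259
gripper_force: 33.2
```

{"fn": "jog_arm", "kwargs": {"targets": [[1.5,1.5,1,0,0,-7],[3,3,2,0,0,-14],[4.5,4.5,3,0,0,-21],[5.8,6.9,3.3,0,0,-28],[5.8,6.9,3.3,0,0,-35],[5.8,6.9,3.3,0,0,-43],[5.8,6.9,3.3,0,0,-43],[5.8,6.9,3.3,0,0,-43]]}}

```text
time_s: 25.82
position: [0.4992, 0.0311, 0.0234]
tool_rot: [[-0.999, -0.047, -0.001], [-0.047, 0.999, 0.0], [0.001, 0.0, -1.0]]
ft_force: [-0.1, -0.6, -0.2]
grip_width: 0.0261
gripper_force: 33.2
```

```bash
python3 -c "
from h import *
plan((500,30,10.5,93.1))"
```

```text
now [499.2  31.1  54.4] th 92.7 t 25.82 w 0.02610858220205682 gf 33.217247442808 F [-0.1 -0.6 -0.2]
(500, 30, 10.5, 93.1) [-0.07, -0.11, 4.39, 0.0, -0.0, -0.4] rows 1.1
```

Predicted contact is at a reading of about −23.7 mm, which is 47 mm down.

{"fn": "jog_arm", "kwargs": {"targets": [[0,0,2.5,0,0,0],[0,0,3.6,0,0,0],[0,0,4.1,0,0,0],[0,0,4.35,0,0,0],[0,0,4.35,0,0,0]]}}

```text
time_s: 26.23
position: [0.4993, 0.0312, -0.0198]
tool_rot: [[-0.999, -0.05, -0.0], [-0.05, 0.999, 0.0], [0.0, 0.0, -1.0]]
ft_force: [-0.6, 0.8, -0.5]
grip_width: 0.0261
gripper_force: 33.2
```

{"fn": "jog_arm", "kwargs": {"targets": [[0,0,0.1,0,0,0],[0,0,0.2,0,0,0],[0,0,0.2,0,0,0]]}}

```text
time_s: 26.48
position: [0.4995, 0.0314, -0.0213]
tool_rot: [[-0.999, -0.052, 0.001], [-0.052, 0.999, -0.0], [-0.001, -0.0, -1.0]]
ft_force: [0.1, -0.1, -0.3]
grip_width: 0.026
gripper_force: 33.2
```

{"fn": "jog_arm", "kwargs": {"targets": [[0,0,0.1,0,0,0],[0,0,0.12,0,0,0],[0,0,0.12,0,0,0]]}}

```text
time_s: 26.73
position: [0.4993, 0.0315, -0.0228]
tool_rot: [[-0.999, -0.053, 0.0], [-0.053, 0.999, -0.0], [-0.0, -0.0, -1.0]]
ft_force: [0.2, 0.0, 0.5]
grip_width: 0.0259
gripper_force: 33.2
```

{"fn": "jog_arm", "kwargs": {"targets": [[0,0,0.08,0,0,0],[0,0,0.08,0,0,0]]}}

```text
time_s: 26.9
position: [0.4994, 0.0315, -0.0236]
tool_rot: [[-0.999, -0.053, 0.0], [-0.053, 0.999, -0.0], [-0.0, -0.0, -1.0]]
ft_force: [0.4, -0.2, 1.2]
grip_width: 0.0259
gripper_force: 33.4
```

Contact is just starting. I'll press a touch more, release, lift, and turn 90°.

{"fn": "jog_arm", "kwargs": {"targets": [[0,0,0.06,0,0,0],[0,0,0.06,0,0,0]]}}

```text
time_s: 27.07
position: [0.4995, 0.0315, -0.0237]
tool_rot: [[-0.999, -0.053, 0.001], [-0.053, 0.999, -0.0], [-0.001, -0.0, -1.0]]
ft_force: [-0.9, 0.5, 6.2]
grip_width: 0.0257
gripper_force: 34.0
```

{"fn": "jog_arm", "kwargs": {"targets": [[0,0,0,0,0,0],[0,0,0,0,0,0],[0,0,0,0,0,0],[0,0,0,0,0,0],[0,0,0,0,0,0],[0,0,-3,0,0,0],[0,0,-6,0,0,0],[0,0,-6,0,0,0]], "hand": 1}}

```text
time_s: 27.73
position: [0.5018, 0.0312, 0.04]
tool_rot: [[-0.999, -0.053, 0.008], [-0.053, 0.999, -0.001], [-0.008, -0.002, -1.0]]
ft_force: [1.1, 0.4, 0.6]
grip_width: 0.0858
gripper_force: 0.0
```

{"fn": "jog_arm", "kwargs": {"targets": [[0,0,0,0,0,7],[0,0,0,0,0,14],[0,0,0,0,0,21],[0,0,0,0,0,28],[0,0,0,0,0,35],[0,0,0,0,0,42],[0,0,0,0,0,45],[0,0,0,0,0,45]]}}

```text
time_s: 28.4
position: [0.4992, 0.0315, 0.0354]
tool_rot: [[-0.742, 0.67, -0.0], [0.67, 0.742, 0.0], [0.0, -0.0, -1.0]]
ft_force: [0.7, -0.3, -0.6]
grip_width: 0.0853
gripper_force: 0.0
```

{"fn": "jog_arm", "kwargs": {"targets": [[0,0,0,0,0,7],[0,0,0,0,0,14],[0,0,0,0,0,21],[0,0,0,0,0,28],[0,0,0,0,0,35],[0,0,0,0,0,42],[0,0,0,0,0,45],[0,0,0,0,0,45]]}}

```text
time_s: 29.07
position: [0.4992, 0.0315, 0.0355]
tool_rot: [[-0.053, 0.999, -0.0], [0.999, 0.053, 0.0], [0.0, -0.0, -1.0]]
ft_force: [0.1, 1.0, 0.5]
grip_width: 0.0854
gripper_force: 0.0
```

```bash
python3 - <<'E'
from h import *
plan((499.3,31.5,2,3.1))
for n in ['scene']:
    im=env.get_image(n);P=cloud(im);F=im['frame'].astype(int);x,y,z=P[...,0],P[...,1],P[...,2]
    m=(abs(x-.5)<.06)&(abs(y-.03)<.04)&(z>.008)&(z<.03)
    if m.sum()>10: print(n,m.sum(),cv2.minAreaRect((P[m][:,:2]*1000).astype(np.float32)))
E
```

```text
now [499.2  31.5  66.5] th 3.0 t 29.07 w 0.08536218870662364 gf 0.0 F [0.1 1.  0.5]
(499.3, 31.5, 2, 3.1) [0.0, 0.01, 6.45, -0.0, -0.0, -0.1] rows 1.5
scene 175 ((500.10723876953125, 32.160308837890625), (48.76361846923828, 27.958843231201172), 2.8408377170562744)
```

{"fn": "jog_arm", "kwargs": {"targets": [[0,0,3,0,0,0],[0,0,5,0,0,0],[0,0,6,0,0,0],[0,0,6.4,0,0,0],[0,0,6.4,0,0,0]]}}

```text
time_s: 29.53
position: [0.4989, 0.0315, -0.029]
tool_rot: [[-0.055, 0.998, -0.002], [0.998, 0.055, 0.0], [0.0, -0.002, -1.0]]
ft_force: [0.5, 0.8, -0.5]
grip_width: 0.0856
gripper_force: 0.0
```

{"fn": "jog_arm", "kwargs": {"targets": [[0,0,0,0,0,0],[0,0,0,0,0,0],[0,0,0,0,0,0],[0,0,0,0,0,0],[0,0,0,0,0,0],[0,0,0,0,0,0],[0,0,0,0,0,0]], "hand": 0, "newtons": 40}}

```text
time_s: 30.12
position: [0.4998, 0.0314, -0.0273]
tool_rot: [[-0.053, 0.999, 0.002], [0.999, 0.053, -0.0], [-0.0, 0.002, -1.0]]
ft_force: [-0.9, -0.1, 5.7]
grip_width: 0.0467
gripper_force: 41.7
```

{"fn": "jog_arm", "kwargs": {"targets": [[0,0,-1,0,0,0],[0,0,-3,0,0,0],[0,0,-5,0,0,0],[0,0,-7,0,0,0],[0,0,-7,0,0,0],[0,0,-7,0,0,0]]}}

```text
time_s: 30.62
position: [0.4997, 0.0315, 0.0425]
tool_rot: [[-0.053, 0.999, 0.002], [0.999, 0.053, -0.0], [-0.001, 0.002, -1.0]]
ft_force: [-0.9, 0.9, -2.0]
grip_width: 0.047
gripper_force: 41.4
```

```bash
python3 -c "
from h import *
plan((*tr(-25,-20.5),73,3.1))"
```

```text
now [499.7  31.5  73.5] th 3.0 t 30.62 w 0.04703541657597806 gf 41.41635239124298 F [-0.9  0.9 -2. ]
(np.float64(497.1451989080326), np.float64(136.97802793369328), 73, 3.1) [10.55, 0.31, 0.04, 0.1, 0.0, -0.1] rows 2.5
```

{"fn": "jog_arm", "kwargs": {"targets": [[4,0.1,0,0,0,0],[8,0.2,0,0,0,0],[10.5,0.3,0,0,0,0],[10.5,0.3,0,0,0,0],[10.5,0.3,0,0,0,0],[10.5,0.3,0,0,0,0]]}}

```text
time_s: 31.12
position: [0.4964, 0.136, 0.0409]
tool_rot: [[-0.053, 0.999, -0.001], [0.999, 0.053, -0.0], [-0.0, -0.001, -1.0]]
ft_force: [-0.5, -0.6, -0.7]
grip_width: 0.047
gripper_force: 41.4
```

```bash
python3 -c "
from h import *
plan((*tr(-25,-20.5),14,3.1))"
```

```text
now [496.4 136.   71.9] th 3.0 t 31.12 w 0.046974086543269115 gf 41.403125524520874 F [-0.5 -0.6 -0.7]
(np.float64(497.1451989080326), np.float64(136.97802793369328), 14, 3.1) [0.09, 0.09, 5.79, -0.1, 0.0, -0.1] rows 1.4
```

{"fn": "jog_arm", "kwargs": {"targets": [[0.1,0,2,0,0,0],[0.1,0,3.5,0,0,0],[0.1,0,4.5,0,0,0],[0.1,0,5.3,0,0,0],[0.1,0,5.8,0,0,0],[0.1,0,5.8,0,0,0]]}}

```text
time_s: 31.62
position: [0.4964, 0.137, -0.017]
tool_rot: [[-0.052, 0.999, -0.001], [0.999, 0.052, -0.0], [-0.0, -0.001, -1.0]]
ft_force: [-0.7, -0.1, -0.2]
grip_width: 0.047
gripper_force: 41.4
```

{"fn": "jog_arm", "kwargs": {"targets": [[0,0,0.1,0,0,0],[0,0,0.2,0,0,0],[0,0,0.2,0,0,0]]}}

```text
time_s: 31.87
position: [0.4969, 0.1375, -0.0179]
tool_rot: [[-0.053, 0.999, 0.001], [0.999, 0.053, 0.0], [-0.0, 0.001, -1.0]]
ft_force: [0.2, -0.0, -0.5]
grip_width: 0.0467
gripper_force: 41.4
```

{"fn": "jog_arm", "kwargs": {"targets": [[0,0,0.1,0,0,0],[0,0,0.15,0,0,0],[0,0,0.15,0,0,0]]}}

```text
time_s: 32.12
position: [0.4967, 0.1375, -0.0197]
tool_rot: [[-0.053, 0.999, 0.0], [0.999, 0.053, -0.0], [-0.0, 0.0, -1.0]]
ft_force: [-0.3, 0.8, -0.5]
grip_width: 0.047
gripper_force: 41.4
```

{"fn": "jog_arm", "kwargs": {"targets": [[0,0,0.1,0,0,0],[0,0,0.1,0,0,0]]}}

```text
time_s: 32.28
position: [0.4967, 0.1375, -0.0209]
tool_rot: [[-0.053, 0.999, -0.0], [0.999, 0.053, 0.0], [0.0, -0.0, -1.0]]
ft_force: [-0.8, 0.6, -0.6]
grip_width: 0.047
gripper_force: 41.4
```

{"fn": "jog_arm", "kwargs": {"targets": [[0,0,0.1,0,0,0],[0,0,0.1,0,0,0]]}}

```text
time_s: 32.45
position: [0.4966, 0.1375, -0.0219]
tool_rot: [[-0.053, 0.999, -0.0], [0.999, 0.053, -0.0], [-0.0, -0.0, -1.0]]
ft_force: [0.5, -0.2, -0.3]
grip_width: 0.0469
gripper_force: 41.4
```

{"fn": "jog_arm", "kwargs": {"targets": [[0,0,0.07,0,0,0],[0,0,0.07,0,0,0]]}}

```text
time_s: 32.62
position: [0.4967, 0.1375, -0.0223]
tool_rot: [[-0.053, 0.999, 0.0], [0.999, 0.053, -0.0], [-0.0, 0.0, -1.0]]
ft_force: [-0.7, -0.4, 1.7]
grip_width: 0.0471
gripper_force: 41.7
```

{"fn": "jog_arm", "kwargs": {"targets": [[0,0,0.04,0,0,0],[0,0,0.04,0,0,0]]}}

```text
time_s: 32.78
position: [0.4967, 0.1375, -0.0223]
tool_rot: [[-0.053, 0.999, 0.0], [0.999, 0.053, -0.0], [-0.0, 0.0, -1.0]]
ft_force: [-2.1, -0.6, 7.6]
grip_width: 0.0471
gripper_force: 42.2
```

{"fn": "jog_arm", "kwargs": {"targets": [[0,0,0,0,0,0],[0,0,0,0,0,0],[0,0,0,0,0,0],[0,0,0,0,0,0],[0,0,-2,0,0,0],[0,0,-4,0,0,0],[0,0,-7,0,0,0],[0,0,-7,0,0,0]], "hand": 0.7}}

```text
time_s: 33.45
position: [0.4991, 0.1377, 0.0514]
tool_rot: [[-0.053, 0.999, 0.008], [0.999, 0.053, 0.0], [-0.0, 0.008, -1.0]]
ft_force: [1.7, -0.1, -0.1]
grip_width: 0.0598
gripper_force: 0.0
```

{"fn": "jog_arm", "kwargs": {"targets": [[0,-2.5,0,0,0,0],[0,-4.5,0,0,0,0],[0,-4.5,0,0,0,0],[0,-4.5,0,0,0,0],[0,-4.5,0,0,0,0],[0,-4.5,0,0,0,0]], "hand": 0}}

```text
time_s: 33.95
position: [0.4527, 0.1351, 0.0471]
tool_rot: [[-0.053, 0.999, 0.001], [0.999, 0.053, 0.0], [-0.0, 0.001, -1.0]]
ft_force: [-0.0, 0.1, -0.7]
grip_width: 0.0001
gripper_force: 0.0
```

```bash
python3 - <<'E'
from h import *
plan((*tr(-70,-20.5),12,3.1));rests()
E
```

```text
now [452.7 135.1  78.1] th 3.0 t 33.95 w 0.0001091052471059821 gf 0.0 F [-0.   0.1 -0.7]
(np.float64(452.21104874335305), np.float64(134.5444813493784), 12, 3.1) [-0.05, -0.06, 6.61, 0.0, 0.0, -0.1] rows 1.6
scene long zmed 20.9 X range [-0.2 99.2] Y [ 8.1 33.5] [0, 0, 0, 0, 0, 0, 0, 0, 0, 0, 0, 0, 0, 0, 0, 0, 0, 0, 0, 0, 0, 0, 0, 1, 1, 4, 4, 2, 8, 5, 8, 9, 7, 4, 5, 4, 7, 1, 6, 8, 9, 4, 10, 9, 8, 13, 16, 8, 12, 8]
scene short zmed 21.7 X range [-50.6  74.1] Y [-33.4  -7.4] [0, 0, 0, 0, 0, 0, 0, 0, 0, 0, 0, 0, 28, 17, 6, 10, 6, 11, 13, 8, 19, 15, 15, 10, 1, 0, 0, 0, 0, 0, 0, 0, 26, 12, 8, 6, 3, 8, 9, 11, 16, 11, 11, 7, 2, 0, 0, 0, 0, 0]
top long zmed 19.5 X range [-20.4  97.8] Y [ 7.6 34.5] [0, 0, 0, 0, 0, 0, 0, 0, 0, 0, 0, 0, 0, 0, 0, 0, 0, 0, 0, 8, 14, 19, 12, 19, 14, 18, 15, 16, 17, 13, 20, 15, 17, 16, 15, 17, 15, 16, 14, 18, 14, 17, 13, 19, 13, 17, 18, 14, 19, 11]
top short zmed 20.8 X range [-20.4  77.3] Y [-33.5  -8.5] [0, 0, 0, 0, 0, 0, 0, 0, 0, 0, 0, 0, 0, 0, 0, 0, 0, 0, 0, 4, 3, 6, 4, 6, 8, 0, 0, 0, 0, 0, 0, 0, 8, 16, 16, 15, 15, 15, 15, 17, 15, 18, 15, 16, 9, 0, 0, 0, 0, 0]
```

{"fn": "jog_arm", "kwargs": {"targets": [[0,-0.1,2,0,0,0],[0,-0.1,4,0,0,0],[0,-0.1,5.5,0,0,0],[0,-0.1,6.3,0,0,0],[0,-0.1,6.6,0,0,0],[0,-0.1,6.6,0,0,0]]}}

```text
time_s: 34.55
position: [0.4508, 0.135, -0.0192]
tool_rot: [[-0.053, 0.999, -0.001], [0.999, 0.053, -0.0], [0.0, -0.001, -1.0]]
ft_force: [0.8, -0.2, 0.2]
grip_width: -0.0001
gripper_force: 0.0
```

{"fn": "jog_arm", "kwargs": {"targets": [[0,0.6,0,0,0,0],[0,1.2,0,0,0,0],[0,1.8,0,0,0,0],[0,2.4,0,0,0,0],[0,3,0,0,0,0],[0,3.4,0,0,0,0],[0,3.4,0,0,0,0]]}}

```text
time_s: 35.13
position: [0.4858, 0.1369, -0.0188]
tool_rot: [[-0.053, 0.999, 0.001], [0.999, 0.053, 0.0], [-0.0, 0.001, -1.0]]
ft_force: [-0.5, -1.3, 0.9]
grip_width: 0.0002
gripper_force: 0.0
```

{"fn": "jog_arm", "kwargs": {"targets": [[0,0.4,0,0,0,0],[0,0.8,0,0,0,0],[0,1.2,0,0,0,0],[0,1.6,0,0,0,0],[0,1.8,0,0,0,0],[0,1.8,0,0,0,0]]}}

```text
time_s: 35.63
position: [0.5032, 0.1378, -0.0189]
tool_rot: [[-0.053, 0.999, 0.001], [0.999, 0.053, 0.0], [-0.0, 0.001, -1.0]]
ft_force: [-0.6, 0.1, 0.3]
grip_width: 0.0001
gripper_force: 0.0
```

```bash
python3 - <<'E'
from h import *
plan((*tr(-9.7,-20.5),12,3.1));rests()
E
```

```text
now [503.2 137.8  12.1] th 3.0 t 35.63 w 0.00010312761230242314 gf 0.0 F [-0.6  0.1  0.3]
(np.float64(512.4228099640236), np.float64(137.80543377236035), 12, 3.1) [-0.05, 0.92, 0.01, 0.0, 0.0, -0.1] rows 0.2
scene long zmed 16.1 X range [-30. -28.] Y [ 9.5 29.5] [0, 0, 0, 0, 0, 0, 0, 0, 0, 0, 0, 0, 0, 0, 0, 0, 0, 12, 1, 0, 0, 0, 0, 0, 0, 0, 0, 0, 0, 0, 0, 0, 0, 0, 0, 0, 0, 0, 0, 0, 0, 0, 0, 0, 0, 0, 0, 0, 0, 0]
scene short zmed 21.2 X range [-5.9 98.2] Y [-32.8  -8.6] [0, 0, 0, 0, 0, 0, 0, 0, 0, 0, 0, 0, 0, 0, 0, 0, 0, 0, 0, 0, 0, 0, 0, 7, 4, 3, 6, 2, 7, 5, 8, 11, 10, 11, 6, 5, 13, 7, 6, 3, 9, 10, 7, 15, 11, 15, 6, 4, 0, 4]
top long zmed 18.6 X range [44.6 98.4] Y [ 9.3 35.1] [0, 0, 0, 0, 0, 0, 0, 0, 0, 0, 0, 0, 0, 0, 0, 0, 0, 0, 0, 0, 0, 0, 0, 0, 0, 0, 0, 0, 0, 0, 0, 0, 0, 0, 0, 0, 13, 18, 13, 17, 16, 16, 15, 18, 11, 19, 17, 13, 20, 12]
top short zmed 21.0 X range [47.1 89.9] Y [-33.3  -8.5] [0, 0, 0, 0, 0, 0, 0, 0, 0, 0, 0, 0, 0, 0, 0, 0, 0, 0, 0, 0, 0, 0, 0, 0, 0, 0, 0, 0, 0, 0, 0, 0, 0, 0, 0, 0, 3, 9, 12, 17, 13, 17, 13, 20, 17, 15, 20, 7, 0, 0]
```

{"fn": "jog_arm", "kwargs": {"targets": [[0,0.3,0,0,0,0],[0,0.6,0,0,0,0],[0,0.75,0,0,0,0],[0,0.75,0,0,0,0]]}}

```text
time_s: 36.07
position: [0.5106, 0.1382, -0.0189]
tool_rot: [[-0.053, 0.999, 0.001], [0.999, 0.053, -0.0], [-0.0, 0.001, -1.0]]
ft_force: [-0.7, -0.8, 0.5]
grip_width: 0.0004
gripper_force: 0.0
```

{"fn": "jog_arm", "kwargs": {"targets": [[0,0.1,0,0,0,0],[0,0.15,0,0,0,0],[0,0.15,0,0,0,0]]}}

```text
time_s: 36.32
position: [0.5117, 0.1383, -0.0189]
tool_rot: [[-0.053, 0.999, -0.0], [0.999, 0.053, -0.0], [-0.0, -0.0, -1.0]]
ft_force: [-0.6, -0.2, 0.2]
grip_width: 0.0001
gripper_force: 0.1
```

{"fn": "jog_arm", "kwargs": {"targets": [[0,0.1,0,0,0,0],[0,0.15,0,0,0,0],[0,0.15,0,0,0,0]]}}

```text
time_s: 36.57
position: [0.5125, 0.1383, -0.019]
tool_rot: [[-0.053, 0.999, -0.002], [0.999, 0.053, -0.0], [-0.0, -0.002, -1.0]]
ft_force: [-3.9, -0.9, 2.5]
grip_width: -0.0001
gripper_force: 2.0
```

The wall is reached at x = 512.5 mm, as predicted. One more nudge, then I'll back off, lift and check.

{"fn": "jog_arm", "kwargs": {"targets": [[0,0.1,0,0,0,0],[0,0.2,0,0,0,0],[0,0.2,0,0,0,0]]}}

```text
time_s: 36.82
position: [0.5126, 0.1384, -0.0191]
tool_rot: [[-0.053, 0.999, -0.006], [0.999, 0.053, -0.0], [-0.0, -0.006, -1.0]]
ft_force: [-11.1, -2.9, 7.0]
grip_width: -0.0
gripper_force: 5.6
```

{"fn": "jog_arm", "kwargs": {"targets": [[0,-0.5,0,0,0,0],[0,-0.9,0,0,0,0],[0,-0.9,-3,0,0,0],[0,-0.9,-6,0,0,0],[0,-0.9,-10,0,0,0],[0,-0.9,-14,0,0,0],[-4,-4,-14,0,0,0],[-6,-6,-14,0,0,0]]}}

```text
time_s: 37.48
position: [0.46, 0.0749, 0.1233]
tool_rot: [[-0.055, 0.998, 0.008], [0.998, 0.055, -0.001], [-0.001, 0.008, -1.0]]
ft_force: [0.4, -1.0, -1.6]
grip_width: -0.0002
gripper_force: 0.0
```

{"fn": "jog_arm", "kwargs": {"targets": [[-4,0,0,0,0,0],[-8,0,0,0,0,0],[-12,0,0,0,0,0],[-12,0,0,0,0,0],[-12,0,0,0,0,0]]}}

```text
time_s: 37.9
position: [0.4651, -0.0462, 0.1212]
tool_rot: [[-0.049, 0.999, 0.001], [0.999, 0.049, -0.0], [-0.0, 0.001, -1.0]]
ft_force: [0.8, 0.2, -0.1]
grip_width: 0.0003
gripper_force: 0.0
```

```bash
python3 - <<'E'
from h import *
plan();rests()
a=env.get_image('scene')['frame'][155:235,175:260];b=env.get_image('top')['frame'][165:265,195:265]
cv2.imwrite('pics/fin.png',np.hstack([cv2.resize(a,(400,376),interpolation=2),cv2.resize(b,(263,376),interpolation=2)])[...,::-1])
E
```

```text
now [465.1 -46.2 152.2] th 2.8 t 37.9 w 0.00030906428396470484 gf 0.0 F [ 0.8  0.2 -0.1]
scene long zmed 20.7 X range [-29.6  97.6] Y [ 8.3 33.4] [0, 0, 0, 0, 0, 0, 0, 0, 0, 0, 0, 0, 0, 0, 0, 0, 0, 17, 20, 7, 6, 7, 7, 8, 9, 9, 9, 8, 11, 13, 11, 16, 8, 8, 15, 6, 6, 5, 8, 8, 9, 9, 7, 12, 5, 18, 12, 10, 11, 7]
scene short zmed 22.2 X range [ 1.8 98.9] Y [-33.4  -7.4] [0, 0, 0, 0, 0, 0, 0, 0, 0, 0, 0, 0, 0, 0, 0, 0, 0, 0, 0, 0, 0, 0, 0, 0, 0, 19, 19, 9, 8, 5, 5, 11, 11, 13, 15, 13, 13, 8, 11, 10, 7, 4, 5, 10, 8, 14, 12, 11, 10, 9]
top long zmed 19.3 X range [-25.5  98. ] Y [ 7.6 34.4] [0, 0, 0, 0, 0, 0, 0, 0, 0, 0, 0, 0, 0, 0, 0, 0, 0, 0, 13, 18, 14, 19, 12, 20, 15, 18, 15, 15, 17, 13, 19, 16, 17, 15, 17, 18, 12, 19, 12, 19, 14, 17, 13, 20, 12, 18, 17, 13, 21, 11]
top short zmed 21.2 X range [ 5.5 98. ] Y [-32.8  -7.1] [0, 0, 0, 0, 0, 0, 0, 0, 0, 0, 0, 0, 0, 0, 0, 0, 0, 0, 0, 0, 0, 0, 0, 0, 0, 0, 16, 16, 17, 14, 17, 13, 19, 14, 17, 15, 17, 15, 13, 20, 13, 16, 11, 20, 12, 19, 18, 14, 20, 11]
```

View pics/fin.png

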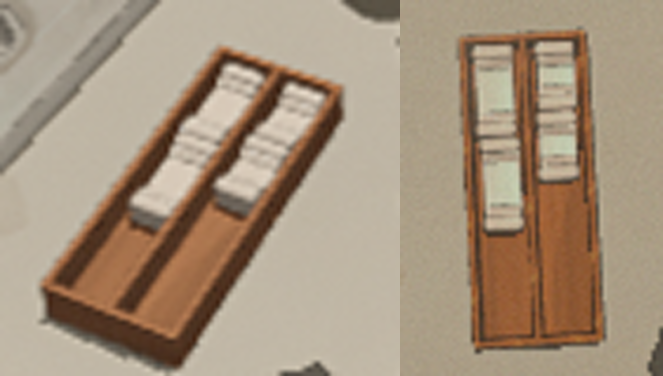

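Both rows lie flat, closed up and against the far end wall. In the crop the long row runs from (490,45) to (503,230) and the short row from (555,40) to (560,180). The robot is clear, so I'm handing the job in.

```bash
python3 -c "
from rig import env
print(env.close_job())"
```

```text
the job is handed in; nothing more can be done
None
```

Both new rests are in the tray, each closed up against the rest of its length and that rest against the far end wall; the job was handed in at about 38 s, but the system returned no verdict.

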